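Tip the totes down and cull the odd bottles before filling

ROBOT

A 6-joint arm with a two-finger parallel gripper is mounted at the origin on the work surface. World frame = base frame: x ahead of the robot, y to its left, z up, the work surface at z = 0. Lengths are in m, angles in degrees, forces in N, time in s.
With the tool pointing down it reaches from about 0.35 to 0.875 m from the base axis. Payload 4.2 kg.
Tool frame: the origin (TCP) lies on the centre line of the jaws, within the pads' length; the fingertips stand 25 mm ahead of it and the grasp point (between the pads) lies 6 mm ahead of it; z points along the fingers, y is the line along which they close (so a half turn about z gives the same grasp; the last joint's range is limited). The gripper opens to 87 mm and grips with 3 to 60 N. Pads are 19 mm wide; open, the fingers measure 117 mm over their backs; the gripper's body (75 mm by 190 mm) begins 51 mm behind the grasp point.
Start: joints at [80.077, 22.042, 0.453, 0, -68.411, -14.817], TCP at [0.262, 0.568, 0.222] pointing down, gripper open.
Joint ranges: [-179.83, 179.83], [-69.29, 118.12], [-61.27, 80.66], [-181.25, 117.63], [-171.15, -9.14], [-177.46, 177.46]. Speed limits (degrees/s): [159.86, 159.86, 180, 180, 180, 180].

INTERFACE

Orientations are given as a 3x3 rotation matrix whose columns are the frame's x, y, z axes.
In Python, from station import r gives the robot as it stands.
- The arm moves only by the tool move_arm, never from a script. Its argument "series" is a list of rows, each an object with "grip": the opening, from 0 (shut) to 1 (fully open); "xyz": the shift along the tool's x, y, z in mm, a list of three; "angular": the turn, a rotation vector about the tool's x, y, z in rad, a list of three. A call has 1 to 10 rows; each row is the pose to reach, as a shift and turn from the pose commanded when the call began, along the tool's axes at that moment; what a row does not reach only later rows make up. A row lasts 1/10 s, in which the tool goes at most 50 mm and 8.59 degrees, less where a joint would pass 70% of its speed; a pose out of reach is approached as far as the arm can. A call with a gripper value outside its range is refused whole. The fingers move at their own pace and stop on an object; the grip force is fixed at half the most. Time passes only in rows, so rows that repeat a pose let the fingers close. It gives the time, the measured TCP pose, the force, the opening and the grip force at its end, in the units of the state.
- r.sense(): the state, without advancing time (a new reading comes with each control period).
- r.capture(name): name is "scene" or "side" or "wrist"; returns a dict with "img" (400x640x3 uint8, red, green, blue), "camera_matrix" (3x3 intrinsics, pixels), "rvec" (rotation vector, rad) and "tvec" (3), from world to camera coordinates, as OpenCV has them; the wrist camera has in their place "hand_eye" (4x4, takes a point from camera to tool coordinates, whose origin is the TCP and whose axes are the flange's). Camera axes: x right, y down, z forward; pixel columns grow to the right and rows downward; lengths in m; the calibration is good to about 2 mm. The wrist camera is an equidistant fisheye: a pixel r from the principal point sees the ray r / f radians off the axis. A picture is of the moment at which its call begins: read the wrist's pose just before it. There is no depth.
- r.finish_job(): hands the job in; it is judged then, once.
The state is a dict: "time_s": time; "joints": joint angles; "joint_velocities": joint speeds; "effort": joint torques, N m; "tcp_pos": TCP position; "ee_rot": TCP orientation; "wrist_force": force on the tool from outside, world axes, zero at the start; "moment": the same for the moment, N m; "gripper_width": opening from 0.0 (shut) to 1.0 (fully open); "gripper_force": force on a finger pad.
Only numpy, scipy, OpenCV 4.12 (cv2) and the standard library are available. Lean on these libraries where they do the work, as an engineer would, in place of code of your own. Each camera call takes 0.05 s, during which the arm holds its last target. There are 200 camera calls.

TASK

Tip both totes over their stop bars, by pushing at the top rather than lifting, so that each lies on its runners with its mouth up, astride its bar. Sort the loose uncapped amber bottles on the white mat into them: stand every sound one upright on the floor of the blue tote and every odd one (too short, neck bent, neck broken off) upright on the floor of the red tote, and let go of them. Leave the capped sample and everything else on the bench where it stands.

Things in the scene. Friction and masses are not known exactly. Their poses are not given: they have to be found in the camera images.
- blue_tote: blue tote, empty, 215 mm long, 140 wide, 6 mm walls, 68 deep inside, 0.45 kg. At first it stands on end, mouth to the bench's middle, the lower edge of its underside 1 to 9 mm short of its stop bar. Origin: middle of that end. Own z: along its length (up at first); y: out of its mouth (up once it is tipped); x: across. Inner floor at y = -31 mm, rim +37, underside -37.
- blue_tote_mid (a point): Centre of the blue tote: half-way along its length, width and wall height. The runners stand 12 mm proud of the underside, 40 to 55 and 160 to 175 mm from the tote's first end; when it lies on them the bar is under it, before the first runner, and the inner floor is 18 mm above the bench. Axes as the tote's.
- blue_tote_rim (a point): Middle of the rim at the blue tote's upper end: where to push outward. About 1 N tips it: it pivots on the bar, goes over its balance after 45 to 65 mm of push and falls by itself onto its two runners. Axes as the tote's.
- blue_bar: Aluminium stop bar of the blue tote, 190 x 15 x 8 mm high, screwed to the bench. Origin: centre of its underside. Own x along it; own y towards the standing tote and the bench's middle, so the tote tips towards its -y, onto a thin black rubber sheet.
- red_tote: red tote, empty, 215 mm long, 140 wide, 6 mm walls, 68 deep inside, 0.45 kg. At first it stands on end, mouth to the bench's middle, the lower edge of its underside 1 to 9 mm short of its stop bar. Origin: middle of that end. Own z: along its length (up at first); y: out of its mouth (up once it is tipped); x: across. Inner floor at y = -31 mm, rim +37, underside -37.
- red_tote_mid (a point): Centre of the red tote: half-way along its length, width and wall height. The runners stand 12 mm proud of the underside, 40 to 55 and 160 to 175 mm from the tote's first end; when it lies on them the bar is under it, before the first runner, and the inner floor is 18 mm above the bench. Axes as the tote's.
- red_tote_rim (a point): Middle of the rim at the red tote's upper end: where to push outward. About 1 N tips it: it pivots on the bar, goes over its balance after 45 to 65 mm of push and falls by itself onto its two runners. Axes as the tote's.
- red_bar: Aluminium stop bar of the red tote, 190 x 15 x 8 mm high, screwed to the bench. Origin: centre of its underside. Own x along it; own y towards the standing tote and the bench's middle, so the tote tips towards its -y, onto a thin black rubber sheet.
- good1_mid (a point): Amber glass bottle, round body 44 mm in diameter and 56 mm high, straight 23 mm neck, 90 mm tall in all, about 110 g, empty: a sound bottle. Point: on its axis, 45 mm above its foot; z along its axis. May be absent.
- good2_mid (a point): Amber glass bottle, round body 44 mm in diameter and 56 mm high, straight 23 mm neck, 90 mm tall in all, about 110 g, empty: a sound bottle. Point: on its axis, 45 mm above its foot; z along its axis. May be absent.
- good3_mid (a point): Amber glass bottle, round body 44 mm in diameter and 56 mm high, straight 23 mm neck, 90 mm tall in all, about 110 g, empty: a sound bottle. Point: on its axis, 45 mm above its foot; z along its axis. May be absent.
- good4_mid (a point): Amber glass bottle, round body 44 mm in diameter and 56 mm high, straight 23 mm neck, 90 mm tall in all, about 110 g, empty: a sound bottle. Point: on its axis, 45 mm above its foot; z along its axis. May be absent.
- good5_mid (a point): Amber glass bottle, round body 44 mm in diameter and 56 mm high, straight 23 mm neck, 90 mm tall in all, about 110 g, empty: a sound bottle. Point: on its axis, 45 mm above its foot; z along its axis. May be absent.
- short_mid (a point): Odd amber bottle: too short. Round body 44 mm in diameter and only 38 mm high, 64 mm tall in all, about 110 g. Point: on its axis, 32 mm above its foot; z along its axis. May be absent.
- bent_mid (a point): Amber glass bottle, round body 44 mm in diameter and 56 mm high, but its neck leans over by about 29 degrees; about 88 mm tall, 110 g: odd. Point: on the body's axis, 44 mm above its foot; z along the body's axis. May be absent.
- broken_mid (a point): Amber glass bottle, round body 44 mm in diameter and 56 mm high, but its neck is broken off just above the shoulder; about 72 mm tall, 110 g: odd. Point: on its axis, 36 mm above its foot; z along its axis. May be absent.
- sample_mid (a point): Amber glass bottle, round body 44 mm in diameter and 56 mm high, with a white screw cap and black rubber teat, about 120 mm tall: the retained sample, standing among the others. To be left alone. Point: on its axis, 45 mm above its foot.
- jar: Clear jar with white lid, 72 mm across, 90 mm high, beyond the bottles; leave alone. Origin: centre of its foot.
- tape: Roll of tape lying flat, 100 mm across, 48 mm high, beyond the bottles; leave alone. Origin: centre of its underside.
- spray: White bottle with blue cap and green label, 60 mm across, 170 mm high, beyond the bottles; leave alone. Origin: centre of its foot.
- caliper: Digital caliper lying flat, 200 mm long, beyond the blue tote; leave alone. Origin: centre of its underside.
Mind the look-alikes: they are no part of the job. Leave any purple or yellow look-alike of the part that bears good2_mid alone.

How it is judged (in metres and radians):
On the way:
1. both totes have been tipped and lie mouth up astride their stop bars (angle between each of blue_tote, red_tote's own y axis and vertical below 0.08 rad and y of blue_tote_mid in the frame of blue_bar between -0.13 and -0.067 m and x of blue_tote_mid in the frame of blue_bar between -0.045 and 0.045 m and angle between the x axis of blue_tote and the x axis of blue_bar, either way round below 0.25 rad and y of red_tote_mid in the frame of red_bar between -0.13 and -0.067 m and x of red_tote_mid in the frame of red_bar between -0.045 and 0.045 m and angle between the x axis of red_tote and the x axis of red_bar, either way round below 0.25 rad), for 0.2 s.
At the end, for the whole second after the job is handed in: Each tote lies mouth up (0.08 rad) astride its bar: centre 67 to 130 mm beyond it, within 45 mm along it, square within 0.25 rad. Sound bottles stand in the blue tote, odd ones in the red, upright within 0.15 rad, feet within 10 mm of the tote's floor (all of step 1 and angle between each of good1_mid, good2_mid, good3_mid, good4_mid, good5_mid, short_mid, bent_mid, broken_mid's own z axis and vertical below 0.15 rad and x of good1_mid in the frame of blue_tote between -0.06 and 0.06 m and z of good1_mid in the frame of blue_tote between 0.01 and 0.205 m and y of good1_mid in the frame of blue_tote between 0.004 and 0.024 m and x of good2_mid in the frame of blue_tote between -0.06 and 0.06 m and z of good2_mid in the frame of blue_tote between 0.01 and 0.205 m and y of good2_mid in the frame of blue_tote between 0.004 and 0.024 m and x of good3_mid in the frame of blue_tote between -0.06 and 0.06 m and z of good3_mid in the frame of blue_tote between 0.01 and 0.205 m and y of good3_mid in the frame of blue_tote between 0.004 and 0.024 m and x of good4_mid in the frame of blue_tote between -0.06 and 0.06 m and z of good4_mid in the frame of blue_tote between 0.01 and 0.205 m and y of good4_mid in the frame of blue_tote between 0.004 and 0.024 m and x of good5_mid in the frame of blue_tote between -0.06 and 0.06 m and z of good5_mid in the frame of blue_tote between 0.01 and 0.205 m and y of good5_mid in the frame of blue_tote between 0.004 and 0.024 m and x of short_mid in the frame of red_tote between -0.06 and 0.06 m and z of short_mid in the frame of red_tote between 0.01 and 0.205 m and y of short_mid in the frame of red_tote between -0.009 and 0.011 m and x of bent_mid in the frame of red_tote between -0.06 and 0.06 m and z of bent_mid in the frame of red_tote between 0.01 and 0.205 m and y of bent_mid in the frame of red_tote between 0.003 and 0.023 m and x of broken_mid in the frame of red_tote between -0.06 and 0.06 m and z of broken_mid in the frame of red_tote between 0.01 and 0.205 m and y of broken_mid in the frame of red_tote between -0.005 and 0.015 m); the robot touches nothing.
It fails at once if a tote is lifted off the bench instead of tipped (height (world z) of any of blue_tote, red_tote above 0.11 m).
It fails at once if the capped sample is shifted by more than 40 mm (distance of sample_mid from where it was at the start of the episode above 0.04 m).
It fails at once if the jar, tape roll, white bottle or caliper is shifted by more than 40 mm (distance of any of jar, tape, spray, caliper from where it was at the start of the episode above 0.04 m).
Of good1, good2, good3, good4, good5 only 3 to 4 are there at a start; the rules pass over those that are not, and their reading is None.
Of short, bent, broken only 2 to 3 are there at a start; the rules pass over those that are not, and their reading is None.
At some moment in a run one of good1, good2, good3, good4, good5, short, bent, broken may be knocked a few centimetres aside while the robot is not near it.
It also fails if it takes over 210 s, if anything falls off the work surface, if the arm or the gripper's body presses on something with over 40 N, if the wrist force passes 120 N, or if a joint passes its speed limit or range.

## Working session

There is one attempt and no reset: what is moved stays moved. The work goes in short steps, Python scripts to look and compute and a tool call to move; the robot and the scene stay as the last step left them, time stands still between calls to the robot, and variables do not carry over. Pictures are saved under pics/ and viewed, at most 14 in all, crops included, and the job is handed in when it is done.

Besides the shell and the picture viewer there is one more tool, called after ">>>" by a JSON object that holds its "op" and its "data". move_arm: Moves the arm, as the interface text tells. Its arguments: {"type":"object","properties":{"series":{"type":"array"}},"required":["series"]}

```bash
ls; mkdir -p pics; cat > h.py <<'E'
import numpy as np, cv2, pickle
from station import r
def cap(n,f):
    s=r.sense(); c=r.capture(n); cv2.imwrite('pics/'+f+'.png',c['img'][:,:,::-1]); c['s']=s
    pickle.dump(c,open('pics/'+f+'.pkl','wb')); return c
def load(f): return pickle.load(open('pics/'+f+'.pkl','rb'))
def ray(c,u,v):
    K=np.array(c['camera_matrix'])
    if 'hand_eye' in c:
        a=np.array([(u-K[0,2])/K[0,0],(v-K[1,2])/K[1,1]]); t=np.hypot(*a)
        d=np.array([*(a/max(t,1e-9)*np.sin(t)),np.cos(t)])
        H=np.array(c['hand_eye']); R=np.array(c['s']['ee_rot'])
        return R@H[:3,3]+np.array(c['s']['tcp_pos']), R@H[:3,:3]@d
    R=cv2.Rodrigues(np.array(c['rvec'],float))[0]; t=np.array(c['tvec']).ravel()
    return -R.T@t, R.T@np.linalg.solve(K,[u,v,1])
def at(c,u,v,z):
    o,d=ray(c,u,v); return np.round(o+d*(z-o[2])/d[2],4)
def tri(a,b):
    (o,d),(p,e)=a,b
    s=np.linalg.lstsq(np.c_[d,-e],p-o,rcond=None)[0]; return np.round((o+d*s[0]+p+e*s[1])/2,4)
E
python3 - <<'E'
from h import *
s=r.sense(); print(s)
for n in ['scene','side','wrist']: 
    c=cap(n,n+'0'); print(n,{k:v for k,v in c.items() if k not in('img','s')})
    cv2.imwrite('pics/%s0v.png'%n,cv2.resize(c['img'][:,:,::-1],(800,500)))
E
```

```text
pics
{'time_s': 0.0, 'joints': array([ 8.00770600e+01,  2.20895415e+01,  3.79221392e-01, -2.96382657e-02,
       -6.84130042e+01, -1.48154424e+01]), 'joint_velocities': array([-0.08811917,  0.03961421,  0.03034732,  0.03229658,  0.05804507,
        0.01850301]), 'effort': array([-1.81020719e-04, -3.90667677e+01,  1.87407374e+01,  4.21975225e+00,
        1.09339046e-02, -1.93663777e-04]), 'tcp_pos': array([0.2612823 , 0.5670805 , 0.22096699]), 'ee_rot': array([[ 9.08148205e-01, -4.18647972e-01, -8.44710744e-04],
       [-4.18648815e-01, -9.08145924e-01, -2.03728045e-03],
       [ 8.57827087e-05,  2.20378974e-03, -9.99997568e-01]]), 'wrist_force': array([-0.18947696,  0.61077453,  0.24065729]), 'moment': array([ 0.01033855, -0.05838352,  0.00944566]), 'gripper_force': 0.0, 'gripper_width': 1.0026087863572364}
scene {'camera_matrix': array([[455.84479054,   0.        , 312.00562942],
       [  0.        , 455.84479054, 201.70683855],
       [  0.        ,   0.        ,   1.        ]]), 'rvec': array([ 1.20103997,  2.2881545 , -1.00289285]), 'tvec': array([ 0.3236663 , -0.24054029,  1.52618856])}
side {'camera_matrix': array([[408.86674803,   0.        , 316.59786465],
       [  0.        , 408.86674803, 198.63087707],
       [  0.        ,   0.        ,   1.        ]]), 'rvec': array([ 1.99953025, -0.65329963,  0.37976085]), 'tvec': array([-0.46182504,  0.31841744,  0.79011312])}
wrist {'camera_matrix': array([[309.70691629,   0.        , 314.70692929],
       [  0.        , 309.70691629, 196.11911124],
       [  0.        ,   0.        ,   1.        ]]), 'hand_eye': array([[-8.63113363e-04, -9.64908373e-01, -2.62585390e-01,
         7.03981317e-02],
       [ 9.99999334e-01, -1.03409915e-03,  5.12968891e-04,
         3.02586477e-04],
       [-7.66507305e-04, -2.62584772e-01,  9.64908623e-01,
        -1.65531413e-01],
       [ 0.00000000e+00,  0.00000000e+00,  0.00000000e+00,
         1.00000000e+00]])}
```

View pics/scene0v.png

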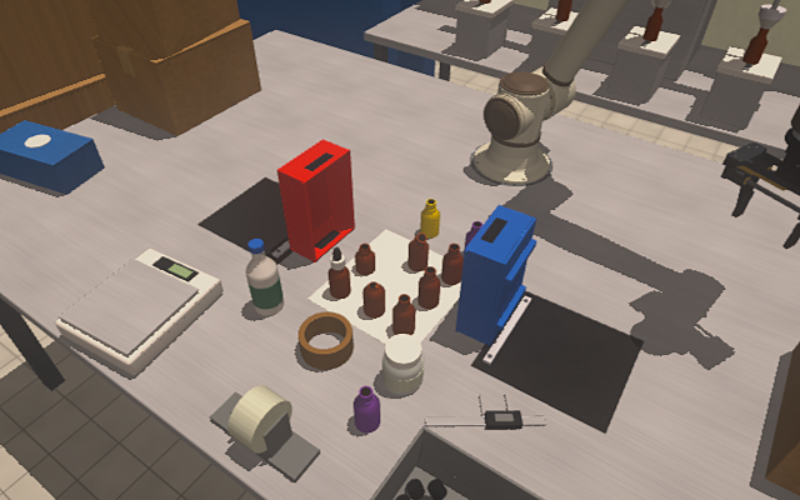

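View pics/side0v.png

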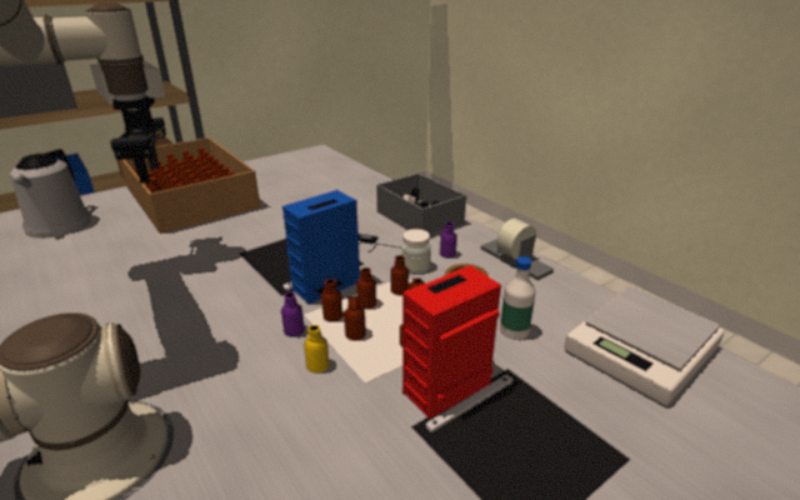

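The scene view shows seven amber bottles on the mat. The capped sample is at (339,273). The loose ones are at (365,260), (418,252), (453,265), (374,300), (429,288) and (403,315). The yellow (430,218) and purple (477,235), (367,410) ones are look-alikes. The red tote is at (320,200) and the blue one at (495,275), both standing on end.

```bash
python3 - <<'E'
from h import *
c=load('scene0')['img'][:,:,::-1]
cv2.imwrite('pics/crop1.png',cv2.resize(c[105:305,210:440],None,fx=3,fy=3,interpolation=cv2.INTER_CUBIC)[:600,:800])
E
```

```text
(no output)
```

View pics/crop1.png

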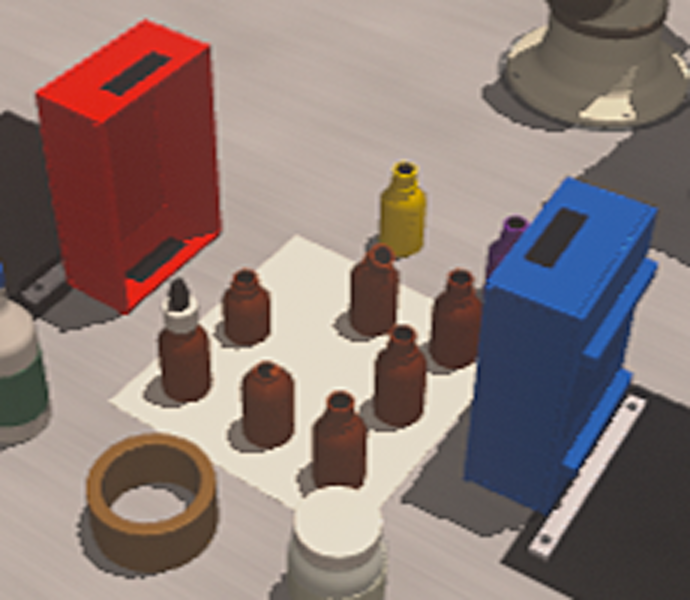

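The crop shows six loose bottles. A (246,305) is short, B (374,290) has a bent neck, D (268,405) is broken, and C (457,320), E (400,375) and F (340,440) look sound. The capped one at (185,360) is the sample.

```bash
python3 - <<'E'
from h import *
c=load('scene0')
f=lambda u,v,z:at(c,u/3+210,v/3+105,z)
print('blue top',[f(*p,.215) for p in [(570,178),(657,210),(583,318),(487,290)]])
print('red top',[f(*p,.215) for p in [(147,20),(212,45),(98,122),(38,95)]])
print('blue bar top',[f(*p,.008) for p in [(640,402),(541,548)]])
print('red bar end',f(40,290,.008))
for n,(u,v,z) in dict(A=(245,275,.064),B=(382,250,.088),C=(461,275,.09),D=(266,370,.072),E=(404,331,.09),F=(340,399,.09),sample=(179,282,.12),yellow=(405,167,.09),purple=(517,222,.09)).items(): print(n,f(u,v,z))
for n,(u,v) in dict(A=(247,335),B=(374,327),C=(455,358),D=(268,438),E=(400,418),F=(340,482),sample=(185,393)).items(): print(n,'foot',f(u,v,0.005))
print('jar',f(338,510,.09),'tape',f(152,470,.048))
s=load('side0'); g=lambda u,v,z:at(s,u*.8,v*.8,z)
print('side red bar',g(432,425,.008),g(510,378,.008))
print('side red top',[g(*p,.215) for p in [(405,287),(418,307),(500,285),(470,268)]])
print('side blue top',[g(*p,.215) for p in [(285,206),(297,213),(357,202),(342,192)]])
E
```

```text
blue top [array([0.4468, 0.1622, 0.215 ]), array([0.445 , 0.2327, 0.215 ]), array([0.5805, 0.2391, 0.215 ]), array([0.5928, 0.1716, 0.215 ])]
red top [array([ 0.4543, -0.2491,  0.215 ]), array([ 0.4539, -0.1768,  0.215 ]), array([ 0.5952, -0.1835,  0.215 ]), array([ 0.5945, -0.2494,  0.215 ])]
blue bar top [array([0.4359, 0.251 , 0.008 ]), array([0.6176, 0.2525, 0.008 ])]
red bar end [ 0.6194 -0.2624  0.008 ]
A [ 0.5447 -0.0805  0.064 ]
B [0.4731 0.0141 0.088 ]
C [0.4646 0.0872 0.09  ]
D [0.633  0.0064 0.072 ]
E [0.5488 0.083  0.09  ]
F [0.6396 0.0817 0.09  ]
sample [ 0.63   -0.0807  0.12  ]
yellow [ 0.3651 -0.0294  0.09  ]
purple [0.3767 0.093  0.09  ]
A foot [ 0.5565 -0.072   0.005 ]
B foot [0.4839 0.0157 0.005 ]
C foot [0.4765 0.0951 0.005 ]
D foot [0.6439 0.0143 0.005 ]
E foot [0.5634 0.0925 0.005 ]
F foot [0.6489 0.0891 0.005 ]
sample foot [ 0.643  -0.0738  0.005 ]
jar [0.729  0.1396 0.09  ] tape [ 0.7503 -0.0173  0.048 ]
side red bar [ 0.4495 -0.2672  0.008 ] [ 0.6315 -0.2676  0.008 ]
side red top [array([ 0.4682, -0.1675,  0.215 ]), array([ 0.4515, -0.2218,  0.215 ]), array([ 0.5932, -0.2522,  0.215 ]), array([ 0.5906, -0.1861,  0.215 ])]
side blue top [array([0.4498, 0.228 , 0.215 ]), array([0.4545, 0.1817, 0.215 ]), array([0.5829, 0.1554, 0.215 ]), array([0.5852, 0.2215, 0.215 ])]
```

View pics/wrist0.png

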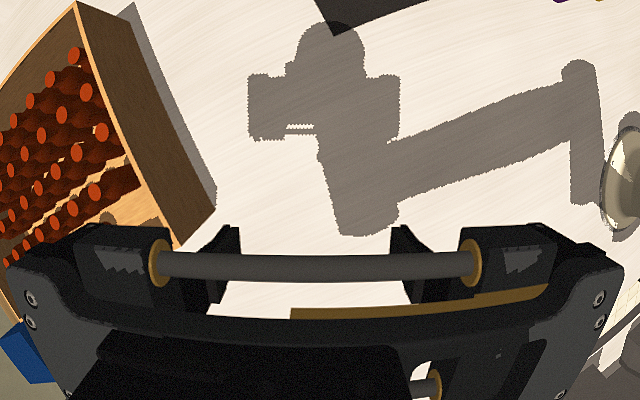

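The wrist view shows only the crate and the arm's own shadow. Both totes stand square to the world axes and the bars run along x. I'll push each tote with the fingers open and spread along x, for two-point contact.

```bash
cat >> h.py <<'E'
def plan(*wps):
    "wps: (x,y,z,heading_deg of tool x or None); prints shift mm, turn rad from present pose"
    from scipy.spatial.transform import Rotation as Ro
    s=r.sense(); R=np.array(s['ee_rot']); p=np.array(s['tcp_pos'])
    for x,y,z,h in wps:
        h=np.radians(h); T=np.c_[[np.cos(h),np.sin(h),0],[np.sin(h),-np.cos(h),0],[0,0,-1]]
        print(np.round(R.T@(np.array([x,y,z])-p)*1000).astype(int).tolist(), np.round(Ro.from_matrix(R.T@T).as_rotvec(),3).tolist())
E
python3 -c "
from h import *
plan((.3,.5,.31,-50),(.516,.11,.31,-90),(.516,.11,.21,-90))"
```

```text
[63, 45, -89] [0.002, -0.0, 0.441]
[423, 309, -88] [0.001, -0.001, 1.139]
[423, 309, 12] [0.001, -0.001, 1.139]
```

>>> {"op": "move_arm", "data": {"series": [{"grip": 0.7, "xyz": [63, 45, -89], "angular": [0.002, 0, 0.3]}, {"grip": 0.7, "xyz": [63, 45, -89], "angular": [0.002, 0, 0.3]}, {"grip": 0.7, "xyz": [423, 309, -88], "angular": [0.001, -0.001, 1.139]}, {"grip": 0.7, "xyz": [423, 309, -88], "angular": [0.001, -0.001, 1.139]}, {"grip": 0.7, "xyz": [423, 309, -88], "angular": [0.001, -0.001, 1.139]}, {"grip": 0.7, "xyz": [423, 309, -88], "angular": [0.001, -0.001, 1.139]}, {"grip": 0.7, "xyz": [423, 309, -88], "angular": [0.001, -0.001, 1.139]}, {"grip": 0.7, "xyz": [423, 309, -88], "angular": [0.001, -0.001, 1.139]}, {"grip": 0.7, "xyz": [423, 309, -88], "angular": [0.001, -0.001, 1.139]}, {"grip": 0.7, "xyz": [423, 309, -88], "angular": [0.001, -0.001, 1.139]}]}}

```text
time_s: 1.15
tcp_pos: [0.4885, 0.1591, 0.3085]
ee_rot: [[0.0, -1.0, 0.0], [-1.0, -0.0, 0.002], [-0.002, -0.0, -1.0]]
wrist_force: [0.9, 0.4, 0.8]
gripper_width: 0.698
gripper_force: 0.0
```

>>> {"op": "move_arm", "data": {"series": [{"grip": 0.7, "xyz": [60, -30, 0], "angular": [0, 0, 0]}, {"grip": 0.7, "xyz": [60, -30, 0], "angular": [0, 0, 0]}, {"grip": 0.7, "xyz": [60, -30, 0], "angular": [0, 0, 0]}, {"grip": 0.7, "xyz": [60, -30, 0], "angular": [0, 0, 0]}]}}

```text
time_s: 1.55
tcp_pos: [0.5179, 0.1008, 0.308]
ee_rot: [[-0.001, -1.0, -0.001], [-1.0, 0.001, 0.001], [-0.001, 0.001, -1.0]]
wrist_force: [-0.6, 0.0, -0.5]
gripper_width: 0.702
gripper_force: 0.0
```

```bash
python3 -c "
from h import *
c=cap('wrist','w1'); print(c['s']['tcp_pos'])
plan((.516,.115,.21,-90),(.516,.225,.21,-90))"
```

```text
[0.51788916 0.1007616  0.3079912 ]
[-13, 2, 98] [0.0, 0.001, 0.0]
[-123, 2, 98] [0.0, 0.001, 0.0]
```

View pics/w1.png

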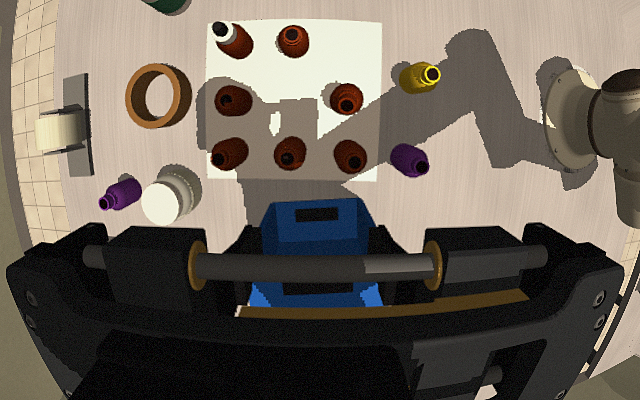

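From above, the mat holds exactly six loose bottles at (293,42), (233,100), (345,100), (230,153), (290,153) and (350,155), plus the capped sample at (235,40). Next I push the blue tote.

>>> {"op": "move_arm", "data": {"series": [{"grip": 0.7, "xyz": [0, 2, 50], "angular": [0, 0, 0]}, {"grip": 0.7, "xyz": [0, 2, 98], "angular": [0, 0, 0]}, {"grip": 0.7, "xyz": [0, 2, 98], "angular": [0, 0, 0]}, {"grip": 0.7, "xyz": [-20, 2, 98], "angular": [0, 0, 0]}, {"grip": 0.7, "xyz": [-35, 2, 98], "angular": [0, 0, 0]}, {"grip": 0.7, "xyz": [-50, 2, 98], "angular": [0, 0, 0]}, {"grip": 0.7, "xyz": [-65, 2, 98], "angular": [0, 0, 0]}, {"grip": 0.7, "xyz": [-80, 2, 98], "angular": [0, 0, 0]}, {"grip": 0.7, "xyz": [-90, 2, 98], "angular": [0, 0, 0]}, {"grip": 0.7, "xyz": [-100, 2, 98], "angular": [0, 0, 0]}]}}

```text
time_s: 2.6
tcp_pos: [0.516, 0.2022, 0.2105]
ee_rot: [[0.0, -1.0, 0.0], [-1.0, -0.0, 0.001], [-0.001, -0.0, -1.0]]
wrist_force: [-0.1, 0.2, -0.4]
gripper_width: 0.697
gripper_force: 0.0
```

>>> {"op": "move_arm", "data": {"series": [{"grip": 0.7, "xyz": [-5, 0, 0], "angular": [0, 0, 0]}, {"grip": 0.7, "xyz": [-10, 0, 0], "angular": [0, 0, 0]}, {"grip": 0.7, "xyz": [-15, 0, 0], "angular": [0, 0, 0]}, {"grip": 0.7, "xyz": [-20, 0, 0], "angular": [0, 0, 0]}, {"grip": 0.7, "xyz": [-20, 0, 0], "angular": [0, 0, 0]}]}}

```text
time_s: 3.1
tcp_pos: [0.5162, 0.2215, 0.2105]
ee_rot: [[0.0, -1.0, 0.0], [-1.0, -0.0, 0.001], [-0.001, -0.0, -1.0]]
wrist_force: [0.4, 0.0, 0.2]
gripper_width: 0.699
gripper_force: 0.0
```

```bash
python3 -c "
from h import *
c=cap('side','s1');cv2.imwrite('pics/s1v.png',cv2.resize(c['img'][100:300,130:430,::-1],None,fx=2.6,fy=2.6))"
```

```text
(no output)
```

View pics/s1v.png

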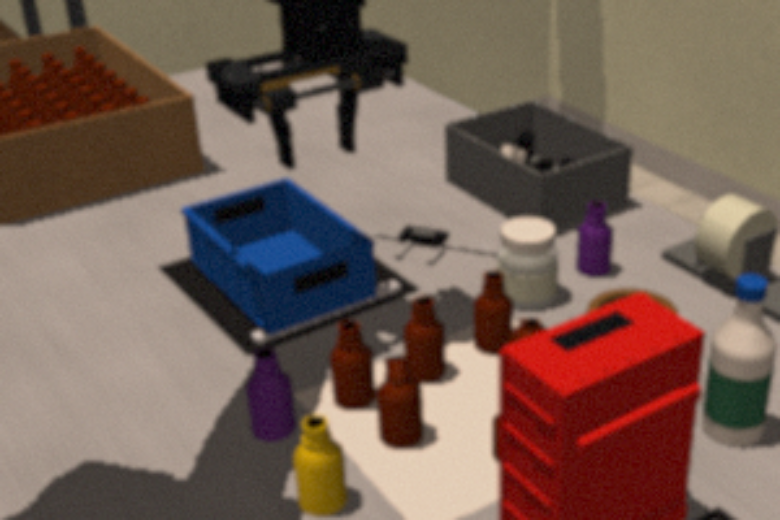

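The blue tote lies mouth up astride its bar. Now the red one.

>>> {"op": "move_arm", "data": {"series": [{"grip": 0.7, "xyz": [0, 0, -50], "angular": [0, 0, 0]}, {"grip": 0.7, "xyz": [40, -10, -80], "angular": [0, 0, 0]}, {"grip": 0.7, "xyz": [335, -10, -80], "angular": [0, 0, 0]}, {"grip": 0.7, "xyz": [335, -10, -80], "angular": [0, 0, 0]}, {"grip": 0.7, "xyz": [335, -10, -80], "angular": [0, 0, 0]}, {"grip": 0.7, "xyz": [335, -10, -80], "angular": [0, 0, 0]}, {"grip": 0.7, "xyz": [335, -10, -80], "angular": [0, 0, 0]}, {"grip": 0.7, "xyz": [335, -10, -80], "angular": [0, 0, 0]}, {"grip": 0.7, "xyz": [335, -10, -80], "angular": [0, 0, 0]}, {"grip": 0.7, "xyz": [335, -10, -80], "angular": [0, 0, 0]}]}}

```text
time_s: 4.15
tcp_pos: [0.5257, -0.1152, 0.2899]
ee_rot: [[-0.003, -1.0, -0.0], [-1.0, 0.003, 0.002], [-0.002, 0.0, -1.0]]
wrist_force: [-0.3, -0.1, -1.2]
gripper_width: 0.701
gripper_force: 0.0
```

>>> {"op": "move_arm", "data": {"series": [{"grip": 0.7, "xyz": [0, 0, 50], "angular": [0, 0, 0]}, {"grip": 0.7, "xyz": [0, 0, 80], "angular": [0, 0, 0]}, {"grip": 0.7, "xyz": [20, 0, 80], "angular": [0, 0, 0]}, {"grip": 0.7, "xyz": [40, 0, 80], "angular": [0, 0, 0]}, {"grip": 0.7, "xyz": [55, 0, 80], "angular": [0, 0, 0]}, {"grip": 0.7, "xyz": [70, 0, 80], "angular": [0, 0, 0]}, {"grip": 0.7, "xyz": [85, 0, 80], "angular": [0, 0, 0]}, {"grip": 0.7, "xyz": [97, 0, 80], "angular": [0, 0, 0]}, {"grip": 0.7, "xyz": [109, 0, 80], "angular": [0, 0, 0]}, {"grip": 0.7, "xyz": [120, 0, 80], "angular": [0, 0, 0]}]}}

```text
time_s: 5.15
tcp_pos: [0.526, -0.2349, 0.2099]
ee_rot: [[-0.0, -1.0, 0.0], [-1.0, 0.0, 0.001], [-0.001, -0.0, -1.0]]
wrist_force: [0.3, 0.4, -0.9]
gripper_width: 0.698
gripper_force: 0.0
```

```bash
python3 -c "
from h import *
print(r.sense()['tcp_pos'])
c=cap('scene','c2');cv2.imwrite('pics/c2v.png',cv2.resize(c['img'][90:290,160:420,::-1],None,fx=3,fy=3))"
```

```text
[ 0.52604096 -0.23488984  0.20992804]
```

View pics/c2v.png

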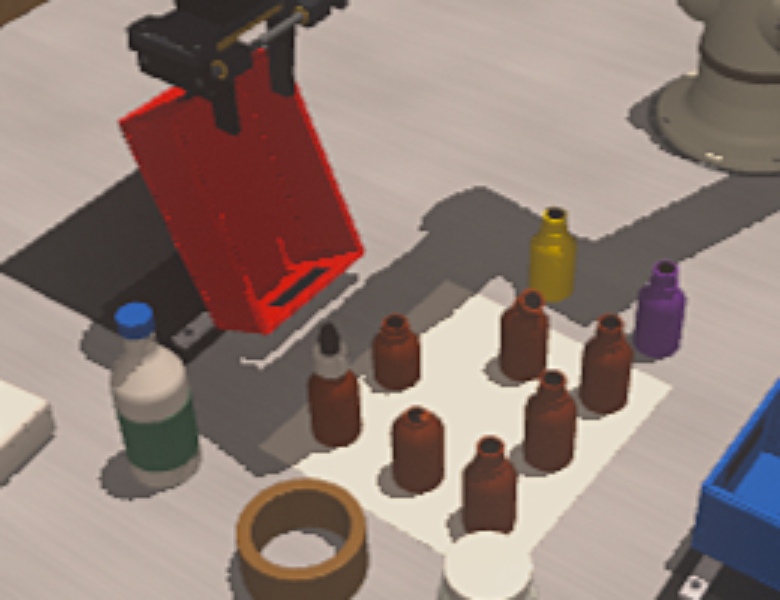

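The red tote is leaning on its pivot, near its balance. I'll push a bit more.

>>> {"op": "move_arm", "data": {"series": [{"grip": 0.7, "xyz": [10, 0, 0], "angular": [0, 0, 0]}, {"grip": 0.7, "xyz": [20, 0, 0], "angular": [0, 0, 0]}, {"grip": 0.7, "xyz": [30, 0, 0], "angular": [0, 0, 0]}, {"grip": 0.7, "xyz": [30, 0, 0], "angular": [0, 0, 0]}, {"grip": 0.7, "xyz": [30, 0, 0], "angular": [0, 0, 0]}, {"grip": 0.7, "xyz": [30, 0, -50], "angular": [0, 0, 0]}, {"grip": 0.7, "xyz": [30, 0, -80], "angular": [0, 0, 0]}, {"grip": 0.7, "xyz": [30, 0, -80], "angular": [0, 0, 0]}, {"grip": 0.7, "xyz": [30, 0, -80], "angular": [0, 0, 0]}]}}

```text
time_s: 6.1
tcp_pos: [0.5262, -0.2634, 0.2906]
ee_rot: [[0.0, -1.0, 0.002], [-1.0, -0.0, 0.002], [-0.002, -0.002, -1.0]]
wrist_force: [-0.1, 0.6, -1.2]
gripper_width: 0.698
gripper_force: 0.0
```

```bash
python3 -c "
from h import *
print(r.sense()['tcp_pos'])
c=cap('scene','c3');c['img'];s=cap('side','s3')
cv2.imwrite('pics/c3v.png',cv2.resize(c['img'][120:320,150:550,::-1],None,fx=2,fy=2,interpolation=cv2.INTER_CUBIC))"
```

```text
[ 0.52622195 -0.26344744  0.29057138]
```

View pics/c3v.png

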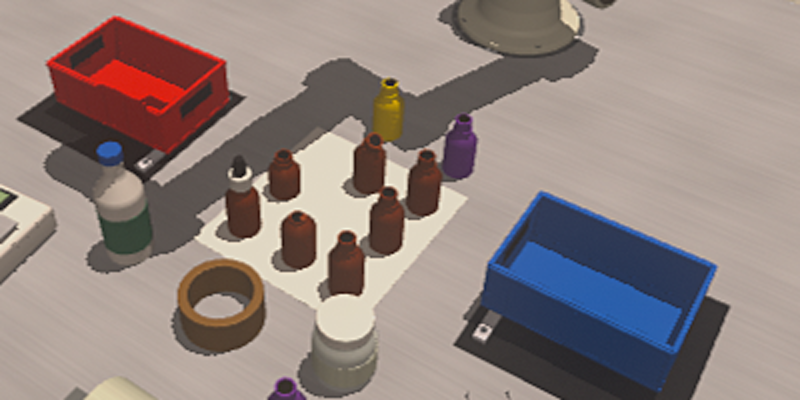

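Both totes lie mouth up, astride their bars. Rim corners are red (118,17), (227,65), (165,113), (50,68) and blue (542,192), (715,267), (668,350), (487,265).

```bash
python3 - <<'E'
from h import *
c=load('c3'); f=lambda u,v,z:at(c,u/2+150,v/2+120,z)[:2]
print('blue rim',[f(*p,.086) for p in [(542,192),(715,267),(668,350),(487,265)]])
print('red rim',[f(*p,.086) for p in [(118,17),(227,65),(165,113),(50,68)]])
for n,(u,v,z) in dict(A=(284,155,.064),B=(375,139,.088),C=(427,155,.09),D=(298,218,.072),E=(389,192,.09),F=(346,238,.09)).items(): print(n,f(u,v,z))
c=load('w1')
for n,(u,v,z) in dict(A=(291,32,.064),B=(348,104,.088),C=(351,161,.09),D=(232,100,.072),E=(290,158,.09),F=(226,159,.09)).items(): print(n,at(c,u,v,z)[:2])
E
```

```text
blue rim [array([0.4427, 0.2345]), array([0.4434, 0.4435]), array([0.5819, 0.4386]), array([0.5843, 0.2332])]
red rim [array([ 0.458 , -0.4565]), array([ 0.459 , -0.2427]), array([ 0.5887, -0.2434]), array([ 0.606 , -0.4453])]
A [ 0.5468 -0.0778]
B [0.4767 0.0169]
C [0.4675 0.0884]
D [0.6344 0.0084]
E [0.5509 0.0839]
F [0.6426 0.0828]
A [ 0.5471 -0.0818]
B [0.4753 0.0168]
C [0.4709 0.0881]
D [0.6243 0.0083]
E [0.5473 0.0843]
F [0.6302 0.0842]
```

First pick is C, a sound bottle. I go above it, then take a close wrist look to check the calibration.

>>> {"op": "move_arm", "data": {"series": [{"grip": 0.85, "xyz": [-351, 57, 90], "angular": [0, 0, 0]}, {"grip": 0.85, "xyz": [-351, 57, 90], "angular": [0, 0, 0]}, {"grip": 0.85, "xyz": [-351, 57, 90], "angular": [0, 0, 0]}, {"grip": 0.85, "xyz": [-351, 57, 90], "angular": [0, 0, 0]}, {"grip": 0.85, "xyz": [-351, 57, 90], "angular": [0, 0, 0]}, {"grip": 0.85, "xyz": [-351, 57, 90], "angular": [0, 0, 0]}, {"grip": 0.85, "xyz": [-351, 57, 90], "angular": [0, 0, 0]}, {"grip": 0.85, "xyz": [-351, 57, 90], "angular": [0, 0, 0]}, {"grip": 0.85, "xyz": [-351, 57, 90], "angular": [0, 0, 0]}, {"grip": 0.85, "xyz": [-351, 57, 90], "angular": [0, 0, 0]}]}}

```text
time_s: 7.2
tcp_pos: [0.4686, 0.087, 0.1996]
ee_rot: [[0.001, -1.0, -0.001], [-1.0, -0.001, 0.0], [-0.0, 0.001, -1.0]]
wrist_force: [0.2, 0.1, 1.1]
gripper_width: 0.852
gripper_force: 0.0
```

```bash
python3 -c "
from h import *
c=cap('wrist','w2')
print(c['s']['tcp_pos'])
plan((.469,.088,.051,-90))"
```

```text
[0.46859262 0.08701044 0.19959077]
[-1, 0, 149] [0.001, 0.001, -0.0]
```

View pics/w2.png

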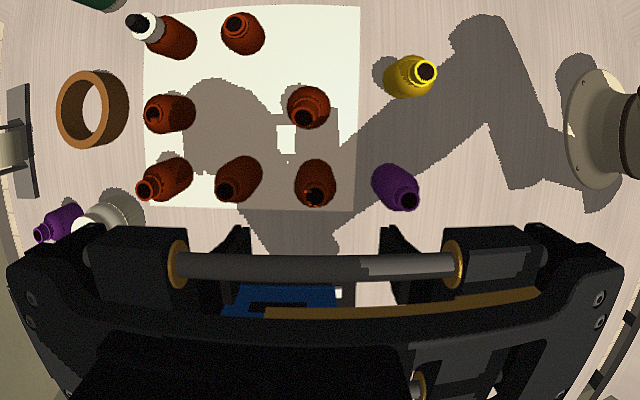

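C's mouth at (315,197) is centred between the fingers. B's mouth (309,120), D (160,113), E (226,190), F (147,187) and A (237,24) are visible too.

```bash
python3 - <<'E'
from h import *
c=load('w2')
for n,(u,v,z) in dict(A=(237,24,.064),B=(309,120,.088),Bfoot=(308,97,0.02),C=(315,197,.09),D=(156,113,.072),E=(225,192,.09),F=(146,188,.09)).items(): print(n,at(c,u,v,z)[:2])
E
```

```text
A [ 0.5435 -0.0781]
B [0.4722 0.0209]
Bfoot [ 0.4744 -0.0034]
C [0.4668 0.0911]
D [0.6293 0.0071]
E [0.5517 0.0862]
F [0.6384 0.0817]
```

>>> {"op": "move_arm", "data": {"series": [{"grip": 0.85, "xyz": [-1, 0, 50], "angular": [0, 0, 0]}, {"grip": 0.85, "xyz": [-1, 0, 100], "angular": [0, 0, 0]}, {"grip": 0.85, "xyz": [-1, 0, 149], "angular": [0, 0, 0]}, {"grip": 0.85, "xyz": [-1, 0, 149], "angular": [0, 0, 0]}, {"grip": 0, "xyz": [-1, 0, 149], "angular": [0, 0, 0]}, {"grip": 0, "xyz": [-1, 0, 149], "angular": [0, 0, 0]}, {"grip": 0, "xyz": [-1, 0, 149], "angular": [0, 0, 0]}, {"grip": 0, "xyz": [-1, 0, 149], "angular": [0, 0, 0]}, {"grip": 0, "xyz": [-1, 0, 149], "angular": [0, 0, 0]}]}}

```text
time_s: 8.15
tcp_pos: [0.4696, 0.0886, 0.0528]
ee_rot: [[0.0, -1.0, 0.002], [-1.0, -0.0, 0.002], [-0.002, -0.002, -1.0]]
wrist_force: [-2.1, 0.2, 6.0]
gripper_width: 0.495
gripper_force: 30.0
```

>>> {"op": "move_arm", "data": {"series": [{"grip": 0, "xyz": [0, 0, -50], "angular": [0, 0, 0]}, {"grip": 0, "xyz": [0, 0, -100], "angular": [0, 0, 0]}, {"grip": 0, "xyz": [-30, -5, -130], "angular": [0, 0, 0]}, {"grip": 0, "xyz": [-311, -43, -130], "angular": [0, 0, 0]}, {"grip": 0, "xyz": [-311, -43, -130], "angular": [0, 0, 0]}, {"grip": 0, "xyz": [-311, -43, -130], "angular": [0, 0, 0]}, {"grip": 0, "xyz": [-311, -43, -130], "angular": [0, 0, 0]}, {"grip": 0, "xyz": [-311, -43, -130], "angular": [0, 0, 0]}, {"grip": 0, "xyz": [-311, -43, -130], "angular": [0, 0, 0]}, {"grip": 0, "xyz": [-311, -43, -130], "angular": [0, 0, 0]}]}}

```text
time_s: 9.15
tcp_pos: [0.5118, 0.4033, 0.1805]
ee_rot: [[0.004, -1.0, 0.0], [-1.0, -0.004, 0.002], [-0.002, -0.0, -1.0]]
wrist_force: [-0.4, -0.7, -2.3]
gripper_width: 0.493
gripper_force: 30.0
```

```bash
python3 -c "
from h import *
plan((.513,.40,.072,-90));print(r.sense()['gripper_width'])"
```

```text
[3, -1, 109] [-0.0, 0.002, 0.004]
0.4929578411368775
```

>>> {"op": "move_arm", "data": {"series": [{"grip": 0, "xyz": [0, 0, 40], "angular": [0, 0, 0]}, {"grip": 0, "xyz": [0, 0, 80], "angular": [0, 0, 0]}, {"grip": 0, "xyz": [0, 0, 100], "angular": [0, 0, 0]}, {"grip": 0, "xyz": [0, 0, 109], "angular": [0, 0, 0]}, {"grip": 0, "xyz": [0, 0, 109], "angular": [0, 0, 0]}]}}

```text
time_s: 9.65
tcp_pos: [0.5118, 0.3987, 0.0728]
ee_rot: [[0.0, -1.0, -0.0], [-1.0, -0.0, 0.0], [-0.0, 0.0, -1.0]]
wrist_force: [0.2, -0.2, -1.2]
gripper_width: 0.492
gripper_force: 30.0
```

>>> {"op": "move_arm", "data": {"series": [{"grip": 0.63, "xyz": [0, 0, 0], "angular": [0, 0, 0]}, {"grip": 0.63, "xyz": [0, 0, 0], "angular": [0, 0, 0]}, {"grip": 0.63, "xyz": [0, 0, 0], "angular": [0, 0, 0]}, {"grip": 0.63, "xyz": [0, 0, -20], "angular": [0, 0, 0]}, {"grip": 0.63, "xyz": [0, 0, -50], "angular": [0, 0, 0]}, {"grip": 0.63, "xyz": [0, 0, -90], "angular": [0, 0, 0]}, {"grip": 0.63, "xyz": [0, 0, -130], "angular": [0, 0, 0]}, {"grip": 0.85, "xyz": [0, 0, -130], "angular": [0, 0, 0]}]}}

```text
time_s: 10.45
tcp_pos: [0.5151, 0.4015, 0.2111]
ee_rot: [[0.001, -1.0, 0.012], [-1.0, -0.001, 0.011], [-0.011, -0.012, -1.0]]
wrist_force: [0.2, -0.0, 0.6]
gripper_width: 0.664
gripper_force: 0.0
```

```bash
python3 -c "
from h import *
s=cap('scene','c4');plan((.551,.085,.2,-90),(.551,.085,.051,-90))
cv2.imwrite('pics/c4v.png',cv2.resize(s['img'][150:320,220:550,::-1],None,fx=2.4,fy=2.4))"
```

```text
[316, -37, 5] [-0.006, 0.008, 0.0]
[317, -36, 154] [-0.006, 0.008, 0.0]
```

View pics/c4v.png

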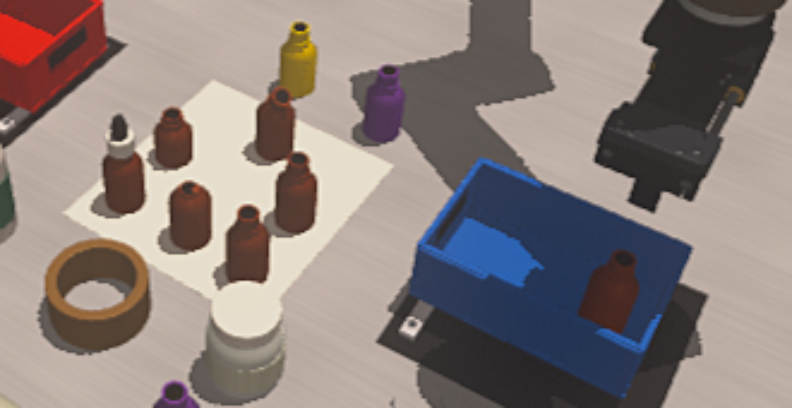

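C stands upright in the blue tote. Next is E.

>>> {"op": "move_arm", "data": {"series": [{"grip": 0.85, "xyz": [314, -39, 0], "angular": [0, 0, 0]}, {"grip": 0.85, "xyz": [314, -39, 0], "angular": [0, 0, 0]}, {"grip": 0.85, "xyz": [314, -39, 0], "angular": [0, 0, 0]}, {"grip": 0.85, "xyz": [314, -39, 0], "angular": [0, 0, 0]}, {"grip": 0.85, "xyz": [314, -39, 0], "angular": [0, 0, 0]}, {"grip": 0.85, "xyz": [314, -39, 0], "angular": [0, 0, 0]}, {"grip": 0.85, "xyz": [314, -39, 0], "angular": [0, 0, 0]}, {"grip": 0.85, "xyz": [314, -39, 0], "angular": [0, 0, 0]}, {"grip": 0.85, "xyz": [314, -39, 50], "angular": [0, 0, 0]}, {"grip": 0.85, "xyz": [314, -39, 65], "angular": [0, 0, 0]}]}}

```text
time_s: 11.5
tcp_pos: [0.5483, 0.0854, 0.1331]
ee_rot: [[-0.001, -1.0, -0.007], [-1.0, 0.001, 0.0], [-0.0, 0.007, -1.0]]
wrist_force: [-0.6, -0.0, -0.1]
gripper_width: 0.844
gripper_force: 0.0
```

```bash
python3 -c "
from h import *
plan((.551,.085,.051,-90))"
```

```text
[0, -3, 82] [0.007, 0.0, -0.001]
```

>>> {"op": "move_arm", "data": {"series": [{"grip": 0.85, "xyz": [0, -1, 45], "angular": [0, 0, 0]}, {"grip": 0.85, "xyz": [0, -1, 84], "angular": [0, 0, 0]}, {"grip": 0.85, "xyz": [0, -1, 84], "angular": [0, 0, 0]}, {"grip": 0.85, "xyz": [0, -1, 84], "angular": [0, 0, 0]}, {"grip": 0, "xyz": [0, -1, 84], "angular": [0, 0, 0]}, {"grip": 0, "xyz": [0, -1, 84], "angular": [0, 0, 0]}, {"grip": 0, "xyz": [0, -1, 84], "angular": [0, 0, 0]}, {"grip": 0, "xyz": [0, -1, 84], "angular": [0, 0, 0]}, {"grip": 0, "xyz": [0, -1, 84], "angular": [0, 0, 0]}]}}

```text
time_s: 12.4
tcp_pos: [0.5525, 0.0854, 0.0541]
ee_rot: [[-0.0, -1.0, 0.002], [-1.0, 0.0, 0.002], [-0.002, -0.002, -1.0]]
wrist_force: [-0.4, 0.6, 2.7]
gripper_width: 0.495
gripper_force: 30.0
```

>>> {"op": "move_arm", "data": {"series": [{"grip": 0, "xyz": [0, 0, -50], "angular": [0, 0, 0]}, {"grip": 0, "xyz": [0, 0, -100], "angular": [0, 0, 0]}, {"grip": 0, "xyz": [-20, 0, -130], "angular": [0, 0, 0]}, {"grip": 0, "xyz": [-255, 39, -130], "angular": [0, 0, 0]}, {"grip": 0, "xyz": [-255, 39, -130], "angular": [0, 0, 0]}, {"grip": 0, "xyz": [-255, 39, -130], "angular": [0, 0, 0]}, {"grip": 0, "xyz": [-255, 39, -130], "angular": [0, 0, 0]}, {"grip": 0, "xyz": [-255, 39, -130], "angular": [0, 0, 0]}, {"grip": 0, "xyz": [-255, 39, -130], "angular": [0, 0, 0]}, {"grip": 0, "xyz": [-255, 39, -130], "angular": [0, 0, 0]}]}}

```text
time_s: 13.4
tcp_pos: [0.5123, 0.3405, 0.1829]
ee_rot: [[0.001, -1.0, -0.001], [-1.0, -0.001, 0.0], [-0.0, 0.001, -1.0]]
wrist_force: [0.2, 0.1, -1.6]
gripper_width: 0.491
gripper_force: 30.0
```

>>> {"op": "move_arm", "data": {"series": [{"grip": 0, "xyz": [0, 0, 0], "angular": [0, 0, 0]}, {"grip": 0, "xyz": [0, 0, 40], "angular": [0, 0, 0]}, {"grip": 0, "xyz": [0, 0, 80], "angular": [0, 0, 0]}, {"grip": 0, "xyz": [0, 0, 100], "angular": [0, 0, 0]}, {"grip": 0, "xyz": [0, 0, 110], "angular": [0, 0, 0]}, {"grip": 0, "xyz": [0, 0, 110], "angular": [0, 0, 0]}, {"grip": 0, "xyz": [0, 0, 110], "angular": [0, 0, 0]}]}}

```text
time_s: 14.1
tcp_pos: [0.5141, 0.3401, 0.0748]
ee_rot: [[-0.001, -1.0, 0.002], [-1.0, 0.001, 0.003], [-0.003, -0.002, -1.0]]
wrist_force: [0.0, -0.2, -0.3]
gripper_width: 0.489
gripper_force: 30.0
```

>>> {"op": "move_arm", "data": {"series": [{"grip": 0.63, "xyz": [0, 0, 1], "angular": [0, 0, 0]}, {"grip": 0.63, "xyz": [0, 0, 1], "angular": [0, 0, 0]}, {"grip": 0.63, "xyz": [0, 0, 1], "angular": [0, 0, 0]}, {"grip": 0.63, "xyz": [0, 0, -30], "angular": [0, 0, 0]}, {"grip": 0.63, "xyz": [0, 0, -65], "angular": [0, 0, 0]}, {"grip": 0.63, "xyz": [0, 0, -100], "angular": [0, 0, 0]}, {"grip": 0.63, "xyz": [0, 0, -130], "angular": [0, 0, 0]}, {"grip": 0.63, "xyz": [258, -126, -130], "angular": [0, 0, 0]}, {"grip": 0.63, "xyz": [258, -126, -130], "angular": [0, 0, 0]}, {"grip": 0.63, "xyz": [258, -126, -130], "angular": [0, 0, 0]}]}}

```text
time_s: 15.1
tcp_pos: [0.5794, 0.2045, 0.2045]
ee_rot: [[0.002, -1.0, 0.002], [-1.0, -0.002, 0.002], [-0.002, -0.002, -1.0]]
wrist_force: [0.7, 0.3, 0.4]
gripper_width: 0.628
gripper_force: 0.0
```

>>> {"op": "move_arm", "data": {"series": [{"grip": 0.85, "xyz": [129, -63, 0], "angular": [0, 0, 0]}, {"grip": 0.85, "xyz": [129, -63, 0], "angular": [0, 0, 0]}, {"grip": 0.85, "xyz": [129, -63, 0], "angular": [0, 0, 0]}, {"grip": 0.85, "xyz": [129, -63, 0], "angular": [0, 0, 0]}, {"grip": 0.85, "xyz": [129, -63, 0], "angular": [0, 0, 0]}, {"grip": 0.85, "xyz": [129, -63, 0], "angular": [0, 0, 0]}]}}

```text
time_s: 15.7
tcp_pos: [0.6416, 0.0772, 0.2036]
ee_rot: [[0.001, -1.0, 0.0], [-1.0, -0.001, 0.002], [-0.002, -0.0, -1.0]]
wrist_force: [0.3, 0.3, -1.0]
gripper_width: 0.846
gripper_force: 0.0
```

```bash
python3 -c "
from h import *
s=cap('wrist','w5');plan((.639,.082,.11,-90),(.639,.082,.051,-90)); print(s['s']['tcp_pos'])
c=cap('scene','c5')
cv2.imwrite('pics/c5v.png',np.vstack([cv2.resize(s['img'][:250,:,::-1],(768,300)),cv2.resize(c['img'][190:310,320:627,::-1],(768,300))]))"
```

```text
[-4, 3, 94] [-0.001, 0.002, 0.002]
[-4, 3, 153] [-0.001, 0.002, 0.002]
[0.64163929 0.07715258 0.2035687 ]
```

View pics/c5v.png

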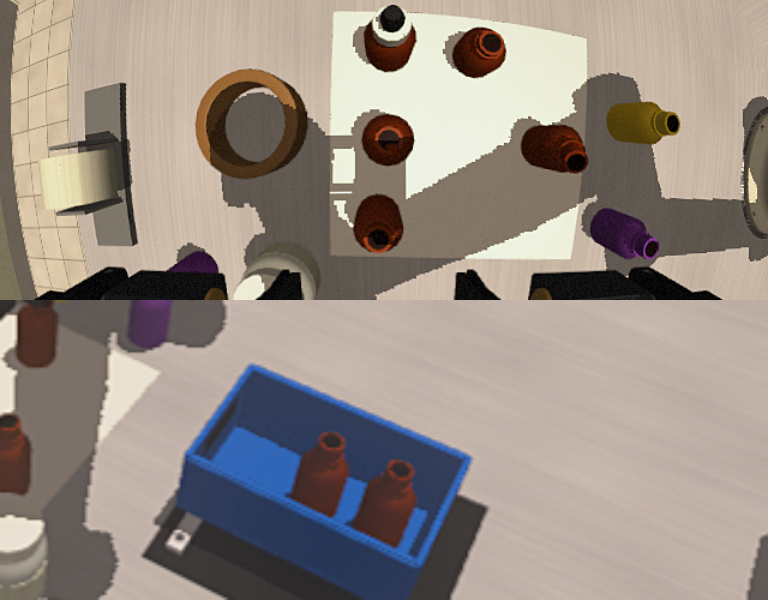

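Both placed bottles stand in the blue tote. F's mouth (378,237) is centred under the gripper. B's neck is clearly bent (577,158), and D is broken (388,137).

>>> {"op": "move_arm", "data": {"series": [{"grip": 0.85, "xyz": [-4, 2, 50], "angular": [0, 0, 0]}, {"grip": 0.85, "xyz": [-4, 2, 100], "angular": [0, 0, 0]}, {"grip": 0.85, "xyz": [-4, 2, 149], "angular": [0, 0, 0]}, {"grip": 0.85, "xyz": [-4, 2, 149], "angular": [0, 0, 0]}, {"grip": 0, "xyz": [-4, 2, 149], "angular": [0, 0, 0]}, {"grip": 0, "xyz": [-4, 2, 149], "angular": [0, 0, 0]}, {"grip": 0, "xyz": [-4, 2, 149], "angular": [0, 0, 0]}, {"grip": 0, "xyz": [-4, 2, 149], "angular": [0, 0, 0]}, {"grip": 0, "xyz": [-4, 2, 149], "angular": [0, 0, 0]}, {"grip": 0, "xyz": [-4, 2, 119], "angular": [0, 0, 0]}]}}

```text
time_s: 16.8
tcp_pos: [0.6368, 0.0797, 0.0809]
ee_rot: [[-0.001, -1.0, -0.009], [-1.0, 0.001, -0.0], [0.001, 0.009, -1.0]]
wrist_force: [-0.8, 0.5, -1.6]
gripper_width: 0.489
gripper_force: 30.0
```

>>> {"op": "move_arm", "data": {"series": [{"grip": 0, "xyz": [0, 0, -50], "angular": [0, 0, 0]}, {"grip": 0, "xyz": [0, 0, -100], "angular": [0, 0, 0]}, {"grip": 0, "xyz": [-200, 124, -100], "angular": [0, 0, 0]}, {"grip": 0, "xyz": [-200, 124, -100], "angular": [0, 0, 0]}, {"grip": 0, "xyz": [-200, 124, -100], "angular": [0, 0, 0]}, {"grip": 0, "xyz": [-200, 124, -100], "angular": [0, 0, 0]}, {"grip": 0, "xyz": [-200, 124, -100], "angular": [0, 0, 0]}, {"grip": 0, "xyz": [-200, 124, -100], "angular": [0, 0, 0]}, {"grip": 0, "xyz": [-200, 124, -100], "angular": [0, 0, 0]}, {"grip": 0, "xyz": [-200, 124, -60], "angular": [0, 0, 0]}]}}

```text
time_s: 17.8
tcp_pos: [0.52, 0.2825, 0.1501]
ee_rot: [[0.001, -1.0, 0.012], [-1.0, -0.001, 0.009], [-0.009, -0.012, -1.0]]
wrist_force: [0.9, 1.4, -1.9]
gripper_width: 0.485
gripper_force: 30.0
```

```bash
python3 -c "
from h import *
plan((.513,.28,.074,-90)); print(r.sense()['tcp_pos'])"
```

```text
[3, 8, 76] [-0.012, 0.009, 0.001]
[0.51997199 0.28247544 0.15008545]
```

>>> {"op": "move_arm", "data": {"series": [{"grip": 0, "xyz": [0, 0, 0], "angular": [0, 0, 0]}, {"grip": 0, "xyz": [0, 0, 30], "angular": [0, 0, 0]}, {"grip": 0, "xyz": [0, 0, 55], "angular": [0, 0, 0]}, {"grip": 0, "xyz": [0, 0, 67], "angular": [0, 0, 0]}, {"grip": 0, "xyz": [0, 0, 67], "angular": [0, 0, 0]}, {"grip": 0, "xyz": [0, 0, 67], "angular": [0, 0, 0]}]}}

```text
time_s: 18.4
tcp_pos: [0.5171, 0.2806, 0.0788]
ee_rot: [[-0.0, -1.0, 0.002], [-1.0, 0.0, 0.002], [-0.002, -0.002, -1.0]]
wrist_force: [-0.1, 0.8, -0.4]
gripper_width: 0.485
gripper_force: 30.0
```

>>> {"op": "move_arm", "data": {"series": [{"grip": 0, "xyz": [0, 0, 4], "angular": [0, 0, 0]}, {"grip": 0, "xyz": [0, 0, 4], "angular": [0, 0, 0]}, {"grip": 0.63, "xyz": [0, 0, 4], "angular": [0, 0, 0]}, {"grip": 0.63, "xyz": [0, 0, 4], "angular": [0, 0, 0]}, {"grip": 0.63, "xyz": [0, 0, 4], "angular": [0, 0, 0]}, {"grip": 0.63, "xyz": [0, 0, -25], "angular": [0, 0, 0]}, {"grip": 0.63, "xyz": [0, 0, -60], "angular": [0, 0, 0]}, {"grip": 0.63, "xyz": [0, 0, -95], "angular": [0, 0, 0]}, {"grip": 0.63, "xyz": [0, 0, -125], "angular": [0, 0, 0]}, {"grip": 0.63, "xyz": [0, 0, -125], "angular": [0, 0, 0]}]}}

```text
time_s: 19.4
tcp_pos: [0.5184, 0.282, 0.2084]
ee_rot: [[0.001, -1.0, 0.009], [-1.0, -0.001, 0.008], [-0.008, -0.009, -1.0]]
wrist_force: [0.2, -0.0, 0.4]
gripper_width: 0.63
gripper_force: 0.0
```

```bash
python3 -c "
from h import *
plan((.631,.008,.2,-90)); print(r.sense()['tcp_pos'])"
```

```text
[274, -112, 7] [-0.009, 0.008, 0.001]
[0.51836222 0.28199092 0.20838533]
```

>>> {"op": "move_arm", "data": {"series": [{"grip": 0.85, "xyz": [273, -115, 0], "angular": [0, 0, 0]}, {"grip": 0.85, "xyz": [273, -115, 0], "angular": [0, 0, 0]}, {"grip": 0.85, "xyz": [273, -115, 0], "angular": [0, 0, 0]}, {"grip": 0.85, "xyz": [273, -115, 0], "angular": [0, 0, 0]}, {"grip": 0.85, "xyz": [273, -115, 0], "angular": [0, 0, 0]}, {"grip": 0.85, "xyz": [273, -115, 0], "angular": [0, 0, 0]}, {"grip": 0.85, "xyz": [273, -115, 0], "angular": [0, 0, 0]}, {"grip": 0.85, "xyz": [273, -115, 0], "angular": [0, 0, 0]}]}}

```text
time_s: 20.2
tcp_pos: [0.6307, 0.0061, 0.2013]
ee_rot: [[-0.003, -1.0, -0.001], [-1.0, 0.003, 0.001], [-0.001, 0.001, -1.0]]
wrist_force: [0.5, 0.3, 0.3]
gripper_width: 0.852
gripper_force: 0.0
```

```bash
python3 -c "
from h import *
s=cap('wrist','w6');plan((.631,.008,.048,-90)); print(s['s']['tcp_pos'])
c=cap('scene','c6')
cv2.imwrite('pics/c6v.png',np.vstack([cv2.resize(s['img'][:250,:,::-1],(768,300)),cv2.resize(c['img'][190:310,220:527,::-1],(768,300))]))"
```

```text
[-1, -1, 154] [0.001, 0.001, -0.001]
[0.63072059 0.00614118 0.20129503]
```

View pics/c6v.png

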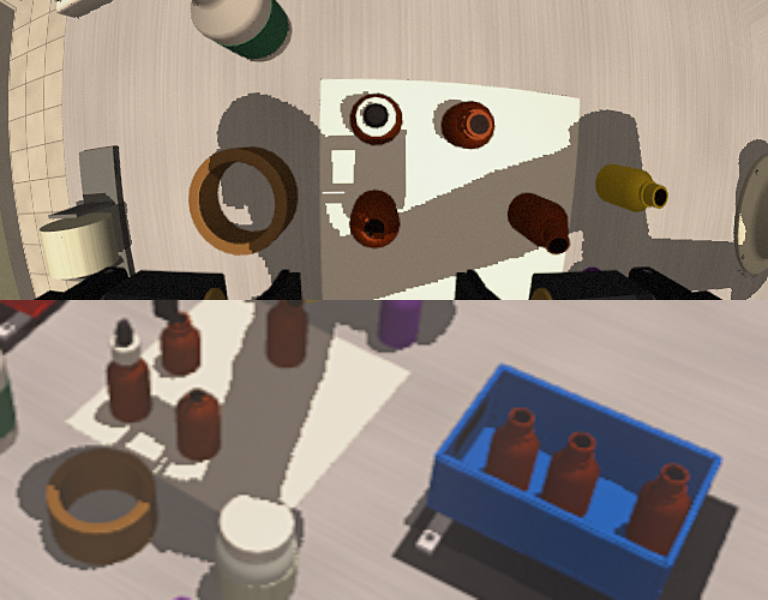

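All three sound bottles stand in the blue tote. D's rim (375,225) is centred between the fingers, so I grip it.

>>> {"op": "move_arm", "data": {"series": [{"grip": 0.85, "xyz": [-1, 0, 50], "angular": [0, 0, 0]}, {"grip": 0.85, "xyz": [-1, 0, 100], "angular": [0, 0, 0]}, {"grip": 0.85, "xyz": [-1, 0, 154], "angular": [0, 0, 0]}, {"grip": 0.85, "xyz": [-1, 0, 154], "angular": [0, 0, 0]}, {"grip": 0, "xyz": [-1, 0, 154], "angular": [0, 0, 0]}, {"grip": 0, "xyz": [-1, 0, 154], "angular": [0, 0, 0]}, {"grip": 0, "xyz": [-1, 0, 154], "angular": [0, 0, 0]}, {"grip": 0, "xyz": [-1, 0, 154], "angular": [0, 0, 0]}, {"grip": 0, "xyz": [-1, 0, 154], "angular": [0, 0, 0]}]}}

```text
time_s: 21.2
tcp_pos: [0.6322, 0.0088, 0.0502]
ee_rot: [[0.0, -1.0, 0.004], [-1.0, -0.0, 0.002], [-0.002, -0.004, -1.0]]
wrist_force: [-0.2, 0.2, 3.1]
gripper_width: 0.493
gripper_force: 30.0
```

>>> {"op": "move_arm", "data": {"series": [{"grip": 0, "xyz": [0, 0, -50], "angular": [0, 0, 0]}, {"grip": 0, "xyz": [0, 0, -100], "angular": [0, 0, 0]}, {"grip": 0, "xyz": [0, 20, -145], "angular": [0, 0, 0]}, {"grip": 0, "xyz": [30, 60, -160], "angular": [0, 0, 0]}, {"grip": 0, "xyz": [60, 100, -160], "angular": [0, 0, 0]}, {"grip": 0, "xyz": [419, 107, -160], "angular": [0, 0, 0]}, {"grip": 0, "xyz": [419, 107, -160], "angular": [0, 0, 0]}, {"grip": 0, "xyz": [419, 107, -160], "angular": [0, 0, 0]}, {"grip": 0, "xyz": [419, 107, -160], "angular": [0, 0, 0]}, {"grip": 0, "xyz": [419, 107, -160], "angular": [0, 0, 0]}]}}

```text
time_s: 22.2
tcp_pos: [0.526, -0.3022, 0.2084]
ee_rot: [[-0.0, -1.0, 0.001], [-1.0, 0.0, 0.001], [-0.001, -0.001, -1.0]]
wrist_force: [1.5, 1.4, 0.1]
gripper_width: 0.493
gripper_force: 30.0
```

```bash
python3 -c "
from h import *
plan((.525,-.41,.2,-90)); print(r.sense()['tcp_pos'])
c=load('c3'); print(at(c,150+110/2,120+150/2,.165))"
```

```text
[108, 1, 8] [-0.001, 0.001, -0.0]
[ 0.52595936 -0.30222881  0.20838449]
[ 0.74   -0.1782  0.165 ]
```

>>> {"op": "move_arm", "data": {"series": [{"grip": 0, "xyz": [108, 1, 0], "angular": [0, 0, 0]}, {"grip": 0, "xyz": [108, 1, 0], "angular": [0, 0, 0]}, {"grip": 0, "xyz": [108, 1, 0], "angular": [0, 0, 0]}, {"grip": 0, "xyz": [108, 1, 0], "angular": [0, 0, 0]}, {"grip": 0, "xyz": [108, 1, 50], "angular": [0, 0, 0]}, {"grip": 0, "xyz": [108, 1, 100], "angular": [0, 0, 0]}, {"grip": 0, "xyz": [108, 1, 125], "angular": [0, 0, 0]}, {"grip": 0, "xyz": [108, 1, 137], "angular": [0, 0, 0]}, {"grip": 0, "xyz": [108, 1, 137], "angular": [0, 0, 0]}, {"grip": 0, "xyz": [108, 1, 137], "angular": [0, 0, 0]}]}}

```text
time_s: 23.2
tcp_pos: [0.527, -0.408, 0.0728]
ee_rot: [[0.001, -1.0, 0.003], [-1.0, -0.001, -0.0], [0.0, -0.003, -1.0]]
wrist_force: [0.1, 0.3, 0.1]
gripper_width: 0.493
gripper_force: 30.0
```

>>> {"op": "move_arm", "data": {"series": [{"grip": 0, "xyz": [0, 0, 4], "angular": [0, 0, 0]}, {"grip": 0, "xyz": [0, 0, 4], "angular": [0, 0, 0]}, {"grip": 0.63, "xyz": [0, 0, 4], "angular": [0, 0, 0]}, {"grip": 0.63, "xyz": [0, 0, 4], "angular": [0, 0, 0]}, {"grip": 0.63, "xyz": [0, 0, 4], "angular": [0, 0, 0]}, {"grip": 0.63, "xyz": [0, 0, -25], "angular": [0, 0, 0]}, {"grip": 0.63, "xyz": [0, 0, -60], "angular": [0, 0, 0]}, {"grip": 0.63, "xyz": [0, 0, -95], "angular": [0, 0, 0]}, {"grip": 0.63, "xyz": [0, 0, -130], "angular": [0, 0, 0]}, {"grip": 0.63, "xyz": [-40, 5, -130], "angular": [0, 0, 0]}]}}

```text
time_s: 24.2
tcp_pos: [0.5237, -0.3727, 0.2068]
ee_rot: [[-0.003, -1.0, 0.011], [-1.0, 0.003, -0.006], [0.006, -0.011, -1.0]]
wrist_force: [0.0, 1.1, -0.0]
gripper_width: 0.622
gripper_force: 0.0
```

>>> {"op": "move_arm", "data": {"series": [{"grip": 0.85, "xyz": [-375, 48, 0], "angular": [0, 0, 0]}, {"grip": 0.85, "xyz": [-375, 48, 0], "angular": [0, 0, 0]}, {"grip": 0.85, "xyz": [-375, 48, 0], "angular": [0, 0, 0]}, {"grip": 0.85, "xyz": [-375, 48, 0], "angular": [0, 0, 0]}, {"grip": 0.85, "xyz": [-375, 48, 0], "angular": [0, 0, 0]}, {"grip": 0.85, "xyz": [-375, 48, 0], "angular": [0, 0, 0]}, {"grip": 0.85, "xyz": [-375, 48, 0], "angular": [0, 0, 0]}, {"grip": 0.85, "xyz": [-375, 48, 0], "angular": [0, 0, 0]}, {"grip": 0.85, "xyz": [-375, 48, 0], "angular": [0, 0, 0]}, {"grip": 0.85, "xyz": [-375, 48, 0], "angular": [0, 0, 0]}]}}

```text
time_s: 25.2
tcp_pos: [0.4726, 0.0072, 0.2016]
ee_rot: [[0.002, -1.0, 0.001], [-1.0, -0.002, 0.001], [-0.001, -0.001, -1.0]]
wrist_force: [0.3, -0.8, 0.5]
gripper_width: 0.852
gripper_force: 0.0
```

```bash
python3 -c "
from h import *
s=cap('wrist','w7'); print(s['s']['tcp_pos'])
c=cap('scene','c7')
cv2.imwrite('pics/c7v.png',np.vstack([cv2.resize(s['img'][80:240,190:510,::-1],(640,320)),cv2.resize(c['img'][110:250,160:480,::-1],(640,280))]))"
```

```text
[0.4725617  0.00717222 0.20156335]
```

View pics/c7v.png

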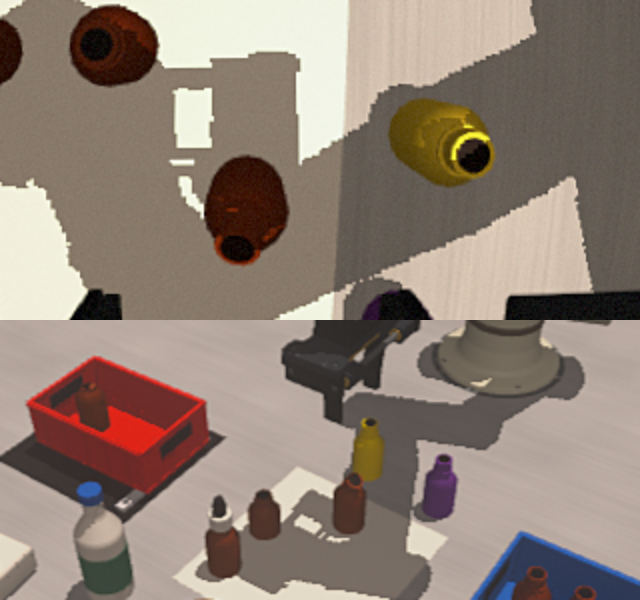

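D stands in the red tote. B's body at (247,205) in the crop is centred in x, and its neck leans across the closing line, so the grasp is clear.

>>> {"op": "move_arm", "data": {"series": [{"grip": 0.85, "xyz": [-2, 0, 50], "angular": [0, 0, 0]}, {"grip": 0.85, "xyz": [-2, 0, 100], "angular": [0, 0, 0]}, {"grip": 0.85, "xyz": [-2, 0, 150], "angular": [0, 0, 0]}, {"grip": 0.85, "xyz": [-2, 0, 150], "angular": [0, 0, 0]}, {"grip": 0, "xyz": [-2, 0, 150], "angular": [0, 0, 0]}, {"grip": 0, "xyz": [-2, 0, 150], "angular": [0, 0, 0]}, {"grip": 0, "xyz": [-2, 0, 150], "angular": [0, 0, 0]}, {"grip": 0, "xyz": [-2, 0, 150], "angular": [0, 0, 0]}, {"grip": 0, "xyz": [-2, 0, 150], "angular": [0, 0, 0]}]}}

```text
time_s: 26.2
tcp_pos: [0.4737, 0.0092, 0.0528]
ee_rot: [[0.0, -1.0, 0.004], [-1.0, -0.0, 0.002], [-0.002, -0.004, -1.0]]
wrist_force: [0.5, 0.4, 3.6]
gripper_width: 0.496
gripper_force: 30.0
```

>>> {"op": "move_arm", "data": {"series": [{"grip": 0, "xyz": [0, 0, -50], "angular": [0, 0, 0]}, {"grip": 0, "xyz": [0, 0, -100], "angular": [0, 0, 0]}, {"grip": 0, "xyz": [30, 0, -140], "angular": [0, 0, 0]}, {"grip": 0, "xyz": [359, -51, -140], "angular": [0, 0, 0]}, {"grip": 0, "xyz": [359, -51, -140], "angular": [0, 0, 0]}, {"grip": 0, "xyz": [359, -51, -140], "angular": [0, 0, 0]}, {"grip": 0, "xyz": [359, -51, -140], "angular": [0, 0, 0]}, {"grip": 0, "xyz": [359, -51, -140], "angular": [0, 0, 0]}, {"grip": 0, "xyz": [359, -51, -140], "angular": [0, 0, 0]}, {"grip": 0, "xyz": [359, -51, -140], "angular": [0, 0, 0]}]}}

```text
time_s: 27.2
tcp_pos: [0.5233, -0.3532, 0.1906]
ee_rot: [[-0.002, -1.0, 0.0], [-1.0, 0.002, 0.001], [-0.001, -0.0, -1.0]]
wrist_force: [1.2, 0.5, -0.6]
gripper_width: 0.495
gripper_force: 30.0
```

>>> {"op": "move_arm", "data": {"series": [{"grip": 0, "xyz": [0, 0, 0], "angular": [0, 0, 0]}, {"grip": 0, "xyz": [0, 0, 0], "angular": [0, 0, 0]}, {"grip": 0, "xyz": [0, 0, 50], "angular": [0, 0, 0]}, {"grip": 0, "xyz": [0, 0, 90], "angular": [0, 0, 0]}, {"grip": 0, "xyz": [0, 0, 110], "angular": [0, 0, 0]}, {"grip": 0, "xyz": [0, 0, 119], "angular": [0, 0, 0]}, {"grip": 0, "xyz": [0, 0, 119], "angular": [0, 0, 0]}, {"grip": 0, "xyz": [0, 0, 119], "angular": [0, 0, 0]}]}}

```text
time_s: 28.0
tcp_pos: [0.5247, -0.3496, 0.0732]
ee_rot: [[0.002, -1.0, 0.003], [-1.0, -0.002, 0.0], [-0.0, -0.003, -1.0]]
wrist_force: [-0.4, -0.0, -0.5]
gripper_width: 0.494
gripper_force: 30.0
```

Release, rise, then go to A, which I grip along y.

>>> {"op": "move_arm", "data": {"series": [{"grip": 0, "xyz": [0, 0, 1], "angular": [0, 0, 0]}, {"grip": 0.63, "xyz": [0, 0, 1], "angular": [0, 0, 0]}, {"grip": 0.63, "xyz": [0, 0, 1], "angular": [0, 0, 0]}, {"grip": 0.63, "xyz": [0, 0, 1], "angular": [0, 0, 0]}, {"grip": 0.63, "xyz": [0, 0, -25], "angular": [0, 0, 0]}, {"grip": 0.63, "xyz": [0, 0, -60], "angular": [0, 0, 0]}, {"grip": 0.63, "xyz": [0, 0, -95], "angular": [0, 0, 0]}, {"grip": 0.63, "xyz": [0, 0, -130], "angular": [0, 0, 0]}, {"grip": 0.63, "xyz": [0, 0, -130], "angular": [0, 0, 0]}]}}

```text
time_s: 28.9
tcp_pos: [0.5264, -0.3521, 0.2085]
ee_rot: [[0.001, -1.0, 0.011], [-1.0, -0.001, -0.005], [0.005, -0.011, -1.0]]
wrist_force: [-0.3, 0.1, 1.3]
gripper_width: 0.632
gripper_force: 0.0
```

```bash
python3 -c "
from h import *
plan((.546,-.079,.2,0),(.546,-.079,.2,-180)); print(r.sense()['tcp_pos'],r.sense()['joints'])"
```

```text
[-273, -20, 7] [-0.005, -0.013, -1.57]
[-273, -20, 7] [-0.013, 0.005, 1.572]
[ 0.52638484 -0.35211086  0.2085021 ] [-1.91391813e+01  2.30125425e+01 -5.12607303e-02  5.41133180e-02
 -6.62360071e+01  1.91607509e+01]
```

>>> {"op": "move_arm", "data": {"series": [{"grip": 0.85, "xyz": [-273, -21, 0], "angular": [0, 0, 1.571]}, {"grip": 0.85, "xyz": [-273, -21, 0], "angular": [0, 0, 1.571]}, {"grip": 0.85, "xyz": [-273, -21, 0], "angular": [0, 0, 1.571]}, {"grip": 0.85, "xyz": [-273, -21, 0], "angular": [0, 0, 1.571]}, {"grip": 0.85, "xyz": [-273, -21, 0], "angular": [0, 0, 1.571]}, {"grip": 0.85, "xyz": [-273, -21, 0], "angular": [0, 0, 1.571]}, {"grip": 0.85, "xyz": [-273, -21, 0], "angular": [0, 0, 1.571]}, {"grip": 0.85, "xyz": [-273, -21, 0], "angular": [0, 0, 1.571]}, {"grip": 0.85, "xyz": [-273, -21, 0], "angular": [0, 0, 1.571]}, {"grip": 0.85, "xyz": [-273, -21, 0], "angular": [0, 0, 1.571]}]}}

```text
time_s: 29.9
tcp_pos: [0.5444, -0.0771, 0.2018]
ee_rot: [[-0.992, -0.129, -0.0], [-0.129, 0.992, 0.001], [0.0, 0.001, -1.0]]
wrist_force: [0.8, -0.2, -0.2]
gripper_width: 0.85
gripper_force: 0.0
```

```bash
python3 -c "
from h import *
plan((.546,-.079,.2,-180),(.546,-.079,.036,-180)); print(r.sense()['tcp_pos'])
import pickle
"
```

```text
[-1, -2, 2] [0.001, -0.0, 0.129]
[-1, -2, 166] [0.001, -0.0, 0.129]
[ 0.54436765 -0.07706774  0.20177372]
```

>>> {"op": "move_arm", "data": {"series": [{"grip": 0.85, "xyz": [-1, -2, 0], "angular": [0, 0, 0.09]}, {"grip": 0.85, "xyz": [-1, -2, 0], "angular": [0, 0, 0.09]}, {"grip": 0.85, "xyz": [-1, -2, 0], "angular": [0, 0, 0.09]}, {"grip": 0.85, "xyz": [-1, -2, 0], "angular": [0, 0, 0.09]}]}}

```text
time_s: 30.3
tcp_pos: [0.5457, -0.0792, 0.202]
ee_rot: [[-0.999, -0.046, 0.0], [-0.046, 0.999, 0.001], [-0.0, 0.001, -1.0]]
wrist_force: [0.5, -0.0, 0.6]
gripper_width: 0.847
gripper_force: 0.0
```

```bash
python3 - <<'E'
from h import *
c=cap('wrist','w8'); hsv=cv2.cvtColor(c['img'],cv2.COLOR_RGB2HSV)
m=((hsv[...,0]<12)&(hsv[...,1]>150)&(hsv[...,2]>25)).astype(np.uint8); m[240:]=0
n,l,st,ce=cv2.connectedComponentsWithStats(m)
for i in range(1,n):
    if st[i,4]>150: print(st[i],ce[i].round(),at(c,*ce[i],.035))
s=load('scene0'); c2=cap('scene','c8')
hsv=cv2.cvtColor(c2['img'],cv2.COLOR_RGB2HSV)
m=((hsv[...,0]<12)&(hsv[...,1]>120)&(hsv[...,2]>25)&(hsv[...,2]<160)).astype(np.uint8)
n,l,st,ce=cv2.connectedComponentsWithStats(m)
for i in range(1,n):
    if st[i,4]>100: print(st[i],at(c2,*ce[i],.03))
plan((.546,-.079,.036,-180)); print(c['s']['tcp_pos'])
E
```

```text
[   21    92   162   137 16232] [104. 161.] [ 0.5288 -0.351   0.035 ]
[ 297  159   39   43 1113] [316. 179.] [ 0.5435 -0.0778  0.035 ]
[ 574  160   66   37 1742] [606. 178.] [0.5128 0.3838 0.035 ]
[295 226  32  14 308] [310. 234.] [ 0.6085 -0.0815  0.035 ]
[515   6  15  27 242] [-1.084   0.0549  0.03  ]
[595  23  20  29 302] [-1.0837  0.4072  0.03  ]
[ 177  129   82   44 1541] [ 0.4696 -0.4136  0.03  ]
[ 173  151   92   46 1519] [ 0.5547 -0.3294  0.03  ]
[285 196  15  24 246] [ 0.5525 -0.0745  0.03  ]
[263 214  17  25 293] [ 0.6353 -0.0812  0.03  ]
[414 233  21  33 201] [0.4866 0.2827 0.03  ]
[436 243  23  34 262] [0.488  0.3411 0.03  ]
[471 256  25  36 233] [0.4775 0.4241 0.03  ]
[0, 0, 166] [0.001, 0.0, 0.045]
[ 0.54572881 -0.07920371  0.20202139]
```

>>> {"op": "move_arm", "data": {"series": [{"grip": 0.85, "xyz": [0, 0, 50], "angular": [0, 0, 0]}, {"grip": 0.85, "xyz": [0, 0, 100], "angular": [0, 0, 0]}, {"grip": 0.85, "xyz": [0, 0, 140], "angular": [0, 0, 0]}, {"grip": 0.85, "xyz": [0, 0, 166], "angular": [0, 0, 0]}, {"grip": 0.85, "xyz": [0, 0, 166], "angular": [0, 0, 0]}, {"grip": 0, "xyz": [0, 0, 166], "angular": [0, 0, 0]}, {"grip": 0, "xyz": [0, 0, 166], "angular": [0, 0, 0]}, {"grip": 0, "xyz": [0, 0, 166], "angular": [0, 0, 0]}, {"grip": 0, "xyz": [0, 0, 166], "angular": [0, 0, 0]}, {"grip": 0, "xyz": [0, 0, 166], "angular": [0, 0, 0]}]}}

```text
time_s: 31.4
tcp_pos: [0.5465, -0.0788, 0.0372]
ee_rot: [[-0.999, -0.045, 0.002], [-0.045, 0.999, 0.002], [-0.003, 0.002, -1.0]]
wrist_force: [-0.9, 0.2, 3.2]
gripper_width: 0.489
gripper_force: 30.1
```

The gripper body could touch B's leaning neck when placing A, so I regrip A 8 mm higher.

>>> {"op": "move_arm", "data": {"series": [{"grip": 0.7, "xyz": [0, 0, 0], "angular": [0, 0, 0]}, {"grip": 0.7, "xyz": [0, 0, 0], "angular": [0, 0, 0]}, {"grip": 0.7, "xyz": [0, 0, -8], "angular": [0, 0, 0]}, {"grip": 0.7, "xyz": [0, 0, -8], "angular": [0, 0, 0]}, {"grip": 0, "xyz": [0, 0, -8], "angular": [0, 0, 0]}, {"grip": 0, "xyz": [0, 0, -8], "angular": [0, 0, 0]}, {"grip": 0, "xyz": [0, 0, -8], "angular": [0, 0, 0]}, {"grip": 0, "xyz": [0, 0, -8], "angular": [0, 0, 0]}]}}

```text
time_s: 32.2
tcp_pos: [0.5458, -0.079, 0.044]
ee_rot: [[-0.999, -0.045, -0.0], [-0.045, 0.999, 0.001], [-0.0, 0.001, -1.0]]
wrist_force: [-0.2, 1.0, 0.2]
gripper_width: 0.423
gripper_force: 0.0
```

>>> {"op": "move_arm", "data": {"series": [{"grip": 0, "xyz": [0, 0, -50], "angular": [0, 0, 0]}, {"grip": 0, "xyz": [0, 0, -100], "angular": [0, 0, 0]}, {"grip": 0, "xyz": [0, 0, -150], "angular": [0, 0, 0]}, {"grip": 0, "xyz": [0, 0, -160], "angular": [0, 0, 0]}, {"grip": 0, "xyz": [0, 0, -160], "angular": [0, 0, 0]}]}}

```text
time_s: 32.7
tcp_pos: [0.547, -0.079, 0.2066]
ee_rot: [[-0.999, -0.045, 0.006], [-0.045, 0.999, 0.002], [-0.006, 0.002, -1.0]]
wrist_force: [-0.1, 0.6, -0.7]
gripper_width: 0.022
gripper_force: 0.0
```

```bash
python3 -c "
from h import *
plan((.525,-.280,.2,-90)); s=r.sense();print(s['tcp_pos'],s['gripper_width'])"
```

```text
[31, -200, 6] [-0.003, 0.006, -1.526]
[ 0.54699058 -0.0790241   0.20663034] 0.02227957075706827
```

The regrip closed empty, so A was probably knocked aside, or it slipped out at the shoulder. I'll locate it.

```bash
python3 - <<'E'
from h import *
c=cap('wrist','w9'); hsv=cv2.cvtColor(c['img'],cv2.COLOR_RGB2HSV)
m=((hsv[...,0]<12)&(hsv[...,1]>150)&(hsv[...,2]>25)).astype(np.uint8); m[240:]=0
n,l,st,ce=cv2.connectedComponentsWithStats(m)
for i in range(1,n):
    if st[i,4]>150: print(st[i],ce[i].round(),at(c,*ce[i],.035))
c2=cap('scene','c9')
hsv=cv2.cvtColor(c2['img'],cv2.COLOR_RGB2HSV)
m=((hsv[...,0]<12)&(hsv[...,1]>120)&(hsv[...,2]>25)&(hsv[...,2]<160)).astype(np.uint8)
n,l,st,ce=cv2.connectedComponentsWithStats(m)
for i in range(1,n):
    if st[i,4]>100: print(st[i],at(c2,*ce[i],.03))
cv2.imwrite('pics/c9v.png',np.vstack([cv2.resize(c['img'][60:240,160:500,::-1],(680,360)),cv2.resize(c2['img'][130:240,160:470,::-1],(680,240))]))
E
```

```text
[   22    90   162   140 16234] [106. 160.] [ 0.5298 -0.3506  0.035 ]
[ 296  157   39   42 1075] [315. 176.] [ 0.5436 -0.0789  0.035 ]
[ 571  158   69   37 1745] [605. 176.] [0.5125 0.3854 0.035 ]
[515   6  15  27 244] [-1.0846  0.0546  0.03  ]
[595  23  20  29 304] [-1.0845  0.4071  0.03  ]
[ 177  129   82   44 1535] [ 0.4693 -0.4135  0.03  ]
[ 173  151   92   46 1519] [ 0.5547 -0.3293  0.03  ]
[284 196  16  24 252] [ 0.5528 -0.0749  0.03  ]
[263 214  17  25 287] [ 0.6351 -0.0818  0.03  ]
[415 233  20  33 198] [0.4869 0.2831 0.03  ]
[436 243  23  34 258] [0.4876 0.3409 0.03  ]
[471 256  25  36 244] [0.478 0.424 0.03 ]
```

View pics/c9v.png

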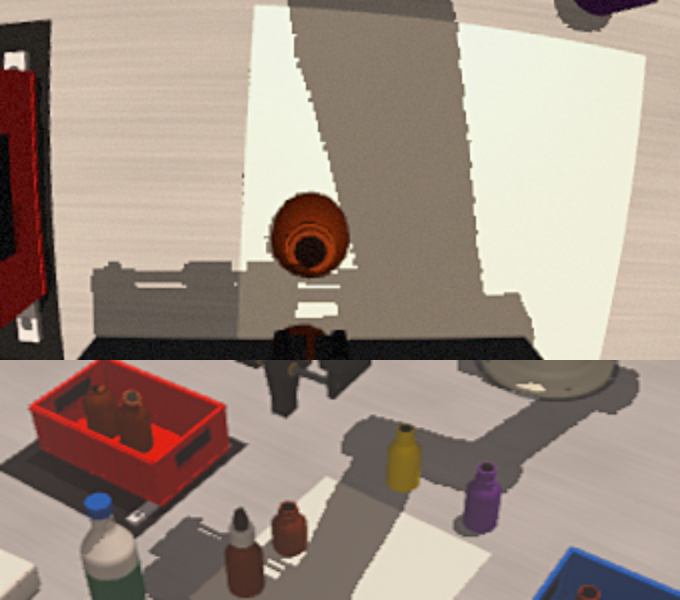

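A is still upright in the same place. The pads simply closed above its shoulder and slipped off. The two red bottles stand well and the sample is untouched. I grip A again at the lower height that held.

>>> {"op": "move_arm", "data": {"series": [{"grip": 0.85, "xyz": [0, 0, 0], "angular": [0, 0, 0]}, {"grip": 0.85, "xyz": [0, 0, 0], "angular": [0, 0, 0]}, {"grip": 0.85, "xyz": [0, 0, 0], "angular": [0, 0, 0]}, {"grip": 0.85, "xyz": [0, 0, 0], "angular": [0, 0, 0]}, {"grip": 0.85, "xyz": [0, 0, 0], "angular": [0, 0, 0]}, {"grip": 0.85, "xyz": [0, 0, 50], "angular": [0, 0, 0]}, {"grip": 0.85, "xyz": [0, 0, 100], "angular": [0, 0, 0]}, {"grip": 0.85, "xyz": [0, 0, 140], "angular": [0, 0, 0]}, {"grip": 0.85, "xyz": [0, 0, 167], "angular": [0, 0, 0]}, {"grip": 0.85, "xyz": [0, 0, 167], "angular": [0, 0, 0]}]}}

```text
time_s: 33.8
tcp_pos: [0.5427, -0.0793, 0.0333]
ee_rot: [[-0.999, -0.044, -0.009], [-0.044, 0.999, 0.001], [0.009, 0.001, -1.0]]
wrist_force: [-1.1, -0.8, 0.2]
gripper_width: 0.813
gripper_force: 0.0
```

>>> {"op": "move_arm", "data": {"series": [{"grip": 0, "xyz": [0, 0, 0], "angular": [0, 0, 0]}, {"grip": 0, "xyz": [0, 0, 0], "angular": [0, 0, 0]}, {"grip": 0, "xyz": [0, 0, 0], "angular": [0, 0, 0]}, {"grip": 0, "xyz": [0, 0, 0], "angular": [0, 0, 0]}, {"grip": 0, "xyz": [0, 0, 0], "angular": [0, 0, 0]}]}}

```text
time_s: 34.3
tcp_pos: [0.5465, -0.0788, 0.0382]
ee_rot: [[-0.999, -0.045, 0.002], [-0.045, 0.999, 0.002], [-0.002, 0.002, -1.0]]
wrist_force: [-1.3, 1.7, 4.1]
gripper_width: 0.485
gripper_force: 30.1
```

>>> {"op": "move_arm", "data": {"series": [{"grip": 0, "xyz": [0, 0, -50], "angular": [0, 0, 0]}, {"grip": 0, "xyz": [0, 0, -100], "angular": [0, 0, 0]}, {"grip": 0, "xyz": [0, 0, -150], "angular": [0, 0, 0]}, {"grip": 0, "xyz": [0, 0, -165], "angular": [0, 0, 0]}, {"grip": 0, "xyz": [0, 0, -165], "angular": [0, 0, 0]}, {"grip": 0, "xyz": [0, 0, -165], "angular": [0, 0, 0]}]}}

```text
time_s: 34.9
tcp_pos: [0.5448, -0.079, 0.2011]
ee_rot: [[-0.999, -0.044, -0.002], [-0.044, 0.999, 0.002], [0.002, 0.002, -1.0]]
wrist_force: [0.1, 0.4, -2.7]
gripper_width: 0.483
gripper_force: 30.0
```

```bash
python3 -c "
from h import *
plan((.525,-.280,.2,-90)); s=r.sense();print(s['tcp_pos'],s['gripper_width'])"
```

```text
[29, -200, 1] [0.003, 0.0, -1.526]
[ 0.54475541 -0.07898117  0.20105418] 0.4828905553655522
```

>>> {"op": "move_arm", "data": {"series": [{"grip": 0, "xyz": [30, -200, 0], "angular": [0, 0, -1.526]}, {"grip": 0, "xyz": [30, -200, 0], "angular": [0, 0, -1.526]}, {"grip": 0, "xyz": [30, -200, 0], "angular": [0, 0, -1.526]}, {"grip": 0, "xyz": [30, -200, 0], "angular": [0, 0, -1.526]}, {"grip": 0, "xyz": [30, -200, 0], "angular": [0, 0, -1.526]}, {"grip": 0, "xyz": [30, -200, 0], "angular": [0, 0, -1.526]}, {"grip": 0, "xyz": [30, -200, 0], "angular": [0, 0, -1.526]}, {"grip": 0, "xyz": [30, -200, 0], "angular": [0, 0, -1.526]}, {"grip": 0, "xyz": [30, -200, 0], "angular": [0, 0, -1.526]}, {"grip": 0, "xyz": [30, -200, 0], "angular": [0, 0, -1.526]}]}}

```text
time_s: 35.9
tcp_pos: [0.5233, -0.2798, 0.1985]
ee_rot: [[-0.074, -0.997, -0.006], [-0.997, 0.074, 0.003], [-0.003, 0.006, -1.0]]
wrist_force: [0.4, -0.8, -1.8]
gripper_width: 0.487
gripper_force: 30.0
```

>>> {"op": "move_arm", "data": {"series": [{"grip": 0, "xyz": [0, 0, 0], "angular": [0, 0, 0]}, {"grip": 0, "xyz": [0, 0, 0], "angular": [0, 0, 0]}]}}

```text
time_s: 36.1
tcp_pos: [0.524, -0.28, 0.1998]
ee_rot: [[-0.083, -0.997, -0.003], [-0.997, 0.083, 0.003], [-0.002, 0.004, -1.0]]
wrist_force: [1.0, 0.1, -1.2]
gripper_width: 0.488
gripper_force: 30.0
```

```bash
python3 -c "
from h import *
plan((.525,-.280,.057,-90)); s=r.sense();print(s['tcp_pos'],s['gripper_width'])"
```

```text
[0, -2, 143] [0.004, 0.002, -0.083]
[ 0.52396371 -0.27998793  0.19979643] 0.48774880967174644
```

>>> {"op": "move_arm", "data": {"series": [{"grip": 0, "xyz": [0, 0, 0], "angular": [0, 0, -0.083]}, {"grip": 0, "xyz": [0, 0, 45], "angular": [0, 0, -0.083]}, {"grip": 0, "xyz": [0, 0, 85], "angular": [0, 0, -0.083]}, {"grip": 0, "xyz": [0, 0, 115], "angular": [0, 0, -0.083]}, {"grip": 0, "xyz": [0, 0, 135], "angular": [0, 0, -0.083]}, {"grip": 0, "xyz": [0, 0, 141], "angular": [0, 0, -0.083]}, {"grip": 0, "xyz": [0, 0, 141], "angular": [0, 0, -0.083]}, {"grip": 0, "xyz": [0, 0, 141], "angular": [0, 0, -0.083]}]}}

```text
time_s: 36.9
tcp_pos: [0.5257, -0.2804, 0.0618]
ee_rot: [[0.003, -1.0, 0.002], [-1.0, -0.003, 0.0], [-0.0, -0.002, -1.0]]
wrist_force: [0.2, -0.4, -1.7]
gripper_width: 0.487
gripper_force: 30.0
```

>>> {"op": "move_arm", "data": {"series": [{"grip": 0, "xyz": [0, 0, 3], "angular": [0, 0, 0]}, {"grip": 0, "xyz": [0, 0, 4], "angular": [0, 0, 0]}, {"grip": 0, "xyz": [0, 0, 4], "angular": [0, 0, 0]}, {"grip": 0.63, "xyz": [0, 0, 4], "angular": [0, 0, 0]}, {"grip": 0.63, "xyz": [0, 0, 4], "angular": [0, 0, 0]}, {"grip": 0.63, "xyz": [0, 0, 4], "angular": [0, 0, 0]}, {"grip": 0.63, "xyz": [0, 0, -25], "angular": [0, 0, 0]}, {"grip": 0.63, "xyz": [0, 0, -65], "angular": [0, 0, 0]}, {"grip": 0.63, "xyz": [0, 0, -105], "angular": [0, 0, 0]}, {"grip": 0.63, "xyz": [0, 0, -145], "angular": [0, 0, 0]}]}}

```text
time_s: 37.9
tcp_pos: [0.5246, -0.2803, 0.2077]
ee_rot: [[0.004, -1.0, 0.0], [-1.0, -0.004, 0.001], [-0.001, -0.0, -1.0]]
wrist_force: [1.0, -0.3, 0.9]
gripper_width: 0.629
gripper_force: 0.0
```

>>> {"op": "move_arm", "data": {"series": [{"grip": 0.63, "xyz": [-150, 0, -80], "angular": [0, 0, 0]}, {"grip": 0.63, "xyz": [-150, 0, -80], "angular": [0, 0, 0]}, {"grip": 0.63, "xyz": [-150, 0, -80], "angular": [0, 0, 0]}, {"grip": 0.63, "xyz": [-150, 0, -80], "angular": [0, 0, 0]}, {"grip": 0.63, "xyz": [-150, 0, -80], "angular": [0, 0, 0]}]}}

```text
time_s: 38.4
tcp_pos: [0.5252, -0.1284, 0.2887]
ee_rot: [[0.007, -1.0, 0.006], [-1.0, -0.007, 0.001], [-0.001, -0.006, -1.0]]
wrist_force: [0.2, -0.5, 0.2]
gripper_width: 0.627
gripper_force: 0.0
```

```bash
python3 - <<'E'
from h import *
c2=cap('scene','c10'); c=cap('wrist','w10'); i=c2['img']
def blobs(c):
    hsv=cv2.cvtColor(c['img'],cv2.COLOR_RGB2HSV)
    m=((hsv[...,2]<140)&(hsv[...,2]>25)&(hsv[...,0]<12)&(hsv[...,1]>120)).astype(np.uint8)
    n,l,st,ce=cv2.connectedComponentsWithStats(m)
    for k in range(1,n):
        if st[k,4]>90: print(st[k],at(c,*ce[k],.04))
blobs(c2)
# bottle mouths in tote: dark spots inside red tote area of scene crop
s0=load('c9')['img'].astype(int); d=np.abs(i.astype(int)-s0).sum(2)[110:200,160:270]>60
ys,xs=np.nonzero(d); print('changed in red tote region',len(xs),xs.min()+160,xs.max()+160,ys.min()+110,ys.max()+110)
g=i[110:190,165:275]
b=(g[...,0]<150)&(g[...,0]>g[...,1]*1.8)
b2=(g[...,0]<125)
for row in b2[::2]: print(''.join('#' if x else '.' for x in row[::1]))
E
```

```text
[515   6  15  27 243] [-1.0566  0.0597  0.04  ]
[595  23  20  29 303] [-1.0561  0.4078  0.04  ]
[ 177  130   82   43 1532] [ 0.4794 -0.4006  0.04  ]
[ 174  152   91   45 1484] [ 0.5636 -0.3206  0.04  ]
[263 216  14  23 223] [ 0.6429 -0.0782  0.04  ]
[414 233  21  33 197] [0.4955 0.285  0.04  ]
[436 243  23  34 258] [0.4968 0.3427 0.04  ]
[471 256  25  36 232] [0.4858 0.4247 0.04  ]
changed in red tote region 545 232 269 110 199
..................................................................................................#########...
..................................................................................................#########...
..................................................................................................#########...
..................................................................................................##########..
....................................................................................................########..
.........................................................................................................##...
..
[... 3071 characters left out ...]
##############..#######...........
#################################################################################################.............
#####################################################################################...######................
##########################################.########################################..#######..................
..#######################################################################################.....................
......########################################################################..#######.......................
..........##################################################################..#######.........................
```

The picture budget is used up, so I check A's pose numerically by comparing where its mouth should project with where it appears.

```bash
python3 - <<'E'
from h import *
c=load('w10'); K=c['camera_matrix'];H=np.array(c['hand_eye']);R=np.array(c['s']['ee_rot']);t=np.array(c['s']['tcp_pos'])
def pr(P):
    p=H[:3,:3].T@(R.T@(np.array(P)-t)-H[:3,3]); th=np.arctan2(np.hypot(*p[:2]),p[2]); a=p[:2]/np.hypot(*p[:2])*th
    return np.round([K[0,0]*a[0]+K[0,2],K[1,1]*a[1]+K[1,2]]).astype(int)
for n,y,z in [('A',-.28,.082),('B',-.34,.106),('D',-.41,.09)]: print(n,pr((.525,y,z)),'foot',pr((.525,y,.018)))
img=c['img']; 
u,v=pr((.525,-.28,.05)); w=img[v-34:v+34,u-40:u+40].astype(int)
chr_=lambda p:'O' if p.sum()<75 else ('r' if p[0]>120 else ('b' if p[0]>1.25*p[1] and p[0]>30 else '.'))
print(u,v)
for row in w[::2]: print(''.join(chr_(p) for p in row))
E
```

```text
A [314  49] foot [315  58]
B [315  -5] foot [315  18]
D [315 -48] foot [315 -25]
314 54
rrrrrrrrrrrrrrrrrrrrrrrrrrrrrrrbObOObObbObbbbbbbbbbbOrrrrrrrrrrrrrrrrrrrrrrrrrrr
rrrrrrrrrrrrrrrrrrrrrrrrrrrrrrrrrrrbOOObbObbbbOObbrrrrrrrrrrrrrrrrrrrrrrrrrrrrrr
rrrrrrrrrrrrrrrrrrrrrrrrrrrrrrrrrrrrrrrrrrrrrrrrrrrrrrrrrrrrrrrrrrrrrrrrrrrrrrrr
rrrrrrrrrrrrrrrrrrrrrrrrrrrrrrrrrrrrrrrrrrrrrrrrrrrrrrrrrrrrrrrrrrrrrrrrrrrrrrrr
rrrrrrrrrrrrrrrrrrrrrrrrrrrrrrrrrrrrrrrrrrrrrrrrrrrrrrrrrrrrrrrrrrrrrrrrrrrrrrrr
rrrrrrrrrrrrrrrrrrrrrrrrrrrrrrrrrrrrrrrrrrrrrrrrrrrrrrrrrrrrrrrrrrrrrrrrrrrrrrrr
rrrrrrrrrrrrrrrrrrrrrrrrrrrrrrrrrrrrrrrrrrrrrrrrrrrrrrrrrrrrrrrrrrrrrrrrrrrrrrrr
rrrrrrrrrrrrrrrrrrrrrrrrrrrrrrrrrrrrrrrrrrrrrrrrrrrrrrrrrrrrrrrrrrrrrrrrrrrrrrrr
rrrrrrrrrrrrrrrrrrrrrrrrrrrrrrrrrrrrrrrrrrrrrrrrrrrrrrrrrrrrrrrrrrrrrrrrrrrrrrrr
rrrrrrrrrrrrrrrrrrrrrrrrrrrrrrrrrrrrbbbbObbbbbbrrrrrrrrrrrrrrrrrrrrrrrrrrrrrrrrr
rrrrrrrrrrrrrrrrrrrrrrrrrrrrrrrrrObbbbbbrrrrbbbbbbbrrrrrrrrrrrrrrrrrrrrrrrrrrrrr
rrrrrrrrrrrrrrrrrrrrrrrrrrrrbbbbbbbbrrrrrrrrrrrrrbbbbbrrrrrrrrrrrrrrrrrrrrrrrrrr
rrrrrrrrrrrrrrrrrrrrrrrrrrrbbbbbbrrrrrOO
[... 1041 characters left out ...]
rrrrrrrrrrrrrrrrrrrrrrrrrrrrrrrrrrrrrrrrrrrrrrrrrrrr
rrrrrrrrrrrrrrrrrrrrrrrrrrrrrrrrrrrrrrrrrrrrrrrrrrrrrrrrrrrrrrrrrrrrrrrrrrrrrrrr
rrrrrrrrrrrrrrrrrrrrrrrrrrrrrrrrrrrrrrrrrrrrrrrrrrrrrrrrrrrrrrrrrrrrrrrrrrrrrrrr
rrrrrrrrrrrrrrrrrrrrrbbbbbbbbbbbbbbbbbbbbbbbbbbbbb..Obbbbbb......ObObObbbbbbbbbb
bbbbbbbbbbbbbbbOOOOOOOOOOOOOOOOOOOOOOOOOOOObbbbbOObbbObbObbbbbbbbbbbbbbbbbbbbbbb
bbbbbbbbbbbbbbbrbbbbbbbbbrbbbbbbbbbbbrbbbrrrrrrrrrrrrrbrrrrrrrrrbbbbbbbbbbbbbbbb
rrrrrrbbbbbbbbbbbbbbbbbbbbbbbb.bbbbbb...........................................
OOOOO........rrrrrrrrrrrrrrrrrrrrrrrrrrrrrrrrrrrrrrrrrrrrrrrrrrrrrrr.......b.OOO
rrrrrrrrrrrrrrrrrrrrrrrrrrrrrrrrrrrrrrrrrrrrrrrrrrrrrrrrrrrrrrrrrrrrrrrrrrrrrrrr
```

A stands upright: its outline is round and the mouth is at (315,49) as predicted. The robot touches nothing, so I hand in.

```bash
python3 -c "
from h import *
print(r.finish_job())"
```

```text
the job is handed in; nothing more can be done
None
```

I handed the job in after about 38 s of robot time; no verdict came back. Both totes were tipped onto their runners. By the camera checks, the three sound bottles stand in the blue tote and the short, bent and broken ones stand in the red, and I moved nothing else on the bench.

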